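# Peg the tile gauge arm into its bayonet socket

## Task

Lift the black glazed tile off the brass bayonet socket and set it down gently, flat and wholly on the cork mat. Then swing the wooden gauge arm by its knob until its hole lines up over the socket, take the wooden bayonet peg from its rest, push it through the arm and down into the socket's slot against the hidden spring, and give it a quarter turn so that it stays locked. Leave the two ivory octagons, the hammer and the clay rule undisturbed and let go of everything.

Things in the scene. Friction and masses are not known exactly. Their poses are not given: they have to be found in the camera images.
- socket (a point): Fixed brass bayonet socket, square block 42 x 42 mm, 44 mm tall; at the start the black tile covers it. Point: centre of its top face. x: level, along the entry slot, towards the gauge arm's pivot; y: level, the side where the arm stands at the start; z up. Opening in the 6 mm thick top plate: slot 28 mm (x) by 10 mm (y) with a 15 mm square at its middle.
- pivot (a point): Pivot post of the gauge arm, fixed dark steel, 28 mm diameter with a 36 mm brass cap, 76 mm tall, 165 mm from the socket along its x. Point: on its axis at the height of the arm's top face (60 mm). A flat brass bar 50 mm wide, 6 mm tall joins it to the socket.
- gauge_hole (a point): 31 mm round through hole in the free end of the wooden gauge arm, 165 mm from the pivot; point: its centre at the arm's top face, 60 mm up. The level arm is 12 mm thick (4 mm above the socket; the tile on the socket blocks it), 26 mm wide, 60 x 52 mm round the hole. x: from hole to pivot, z up. Swings easily (0.5 N), stays where left, can pass the socket: no stop in line.
- gauge_knob (a point): Brass knob on the gauge arm for swinging it: upright cylinder of 20 mm diameter, 36 mm tall, 95 mm from the pivot towards the hole. This point is on its axis 24 mm above the arm's top face (84 mm above the bench; knob top at 96 mm).
- gauge (a joint): Angle of the gauge arm about the pivot (rad): 0 when its hole is exactly over the socket, positive when the hole is swung to the socket's y side; range -0.3 to 1.3.
- plunger (a joint): Hidden spring plunger (22 mm disc) in the socket's 30 x 30 mm cavity: how far it is pressed (m), 0 to 0.012. At 0 its top is 8 mm below the socket's top face. 2.5 N at first, 5 N at 0.009 (peg's flange on the arm); 0.006 when the peg is locked. The peg's ears can turn either way under the plate, without a stop.
- peg_grip (a point): Pale wooden bayonet peg, 72 mm tall, about 60 g, standing in its rest. Point: on its axis in the flat grip wing, 60 mm above the foot. The wing is 36 mm long (x), 14 mm thick (y), 38 to 72 mm above the foot; below it a flange of 38 mm diameter, 33 to 38 mm above the foot. x: along the wing and the ears; z: up the peg.
- peg_flange (a point): The same peg, same axes: centre of the flange's underside, 33 mm above the foot (40 mm above the bench in the rest). Below it: collar 28 mm in diameter down to 25 mm above the foot, then a cone to 16 mm at 17 mm; then a 12 mm shank. This point is 60 mm up when pressed onto the arm, 63 mm when turned and let go (ears bear under the plate), 69 mm if not turned.
- rest_top (a point): Dark wooden rest of the peg, fixed block 64 x 64 x 40 mm with a 31 mm through hole in the middle in which the peg hangs by its flange. This point is the centre of its top face.
- tile_center (a point): Black glazed tile, 50 x 50 x 12 mm, about 65 g, lying flat on the socket at the start. This point is its centre; x and y run along its edges, z up.
- mat_top (a point): Brown cork mat, fixed, 150 x 150 x 5 mm. This point is the centre of its top face; x and y along its edges.
- stand_top (a point): Dark wooden slotted stand, fixed, 90 mm (x) by 64 mm (y), 28 mm tall, beside the socket on the side away from the arm. It holds the two octagons on edge. This point is the centre of its top.
- octagon1_center (a point): Ivory octagon tile, 70 mm across flats, 11 mm thick (y), standing on edge in the stand; top at 80 mm above the bench. This point is its centre. Leave alone.
- octagon2_center (a point): The other ivory octagon, same size, in the stand's other slot, 30 mm from the first. Leave alone.
- hammer_grip (a point): Horn-handled tapping hammer, 220 mm long, lying on the bench to the left, partly below the swung-out gauge arm; this point is in its handle. x axis: from handle to head. Leave alone.
- rule_center (a point): Blue-green glazed clay rule, 200 x 28 x 8 mm, lying on the bench to the right; this point is its centre, x along it. Leave alone.
- peg_ears (a point): The same peg, same axes: its two brass ears, in line with the wing, 24 mm across (x), 6 mm wide and tall, centred 5 mm above the foot. Pressed right down, their tops are 3 mm below the socket's top plate, free to turn.
There are look-alikes about, which are no part of the job. Of the things like the part that bears peg_grip, leave any that is blue, pink or purple; of the rest the smaller one is meant.

How it is judged:
On the way, in this order (a step that is already met when the one before it is completed fails the run):
1. the black tile lies on the cork mat, let go (x of tile_center in the frame of mat_top between -0.052 and 0.052 m and y of tile_center in the frame of mat_top between -0.052 and 0.052 m and height (world z) of tile_center below 0.015 m and contact force between tile and the fingers below 0.1 N), for 0.1 s.
2. the hole of the gauge arm is lined up over the socket (within 5 mm) (horizontal distance between gauge_hole and socket below 0.005 m), for 0.2 s.
3. the peg is driven through the arm into the socket and presses the plunger (value of joint plunger above 0.004 m and horizontal distance between peg_flange and socket below 0.004 m and height (world z) of peg_flange below 0.066 m), for 0.1 s.
At the end, for the whole second after the job is handed in: Peg upright (0.15 rad) in gauge and socket, within 4 mm of the socket axis, flange under 65.5 mm, plunger pressed over 4 mm, ears over 1.0 rad from the slot; gauge hole within 5 mm of socket; tile flat on the mat, centre within 52 mm of the mat's along each side; at rest (horizontal distance between peg_flange and socket below 0.004 m and height (world z) of peg_flange below 0.0655 m and angle between peg_grip's own z axis and vertical below 0.15 rad and angle between the x axis of peg_grip and the x axis of socket, either way round above 1 rad and value of joint plunger above 0.004 m and horizontal distance between gauge_hole and socket below 0.005 m and x of tile_center in the frame of mat_top between -0.052 and 0.052 m and y of tile_center in the frame of mat_top between -0.052 and 0.052 m and height (world z) of tile_center below 0.015 m and angle between tile_center's own z axis and vertical below 0.1 rad and linear speed of each of peg, tile below 0.02 m/s); the robot touches nothing.
It fails at once if an ivory octagon is shifted more than 15 mm or knocked over (distance of any of octagon1_center, octagon2_center from where it was at the start of the episode above 0.015 m or angle between any of octagon1_center, octagon2_center's own z axis and vertical above 0.5 rad).
It fails at once if the hammer or the clay rule is moved more than 20 mm (distance of any of hammer_grip, rule_center from where it was at the start of the episode above 0.02 m).
It fails at once if the black tile is let fall or thrown (faster than 0.6 m/s with no finger on it) (linear speed of tile above 0.6 m/s and contact force between tile and the fingers below 0.05 N).
It also fails if it takes over 72 s, if anything falls off the work surface, if the arm or the gripper's body presses on something with over 40 N, if the wrist force passes 120 N, or if a joint passes its speed limit or range.

## Robot

A 7-joint arm with a two-finger parallel gripper is mounted at the origin on the work surface. World frame = base frame: x ahead of the robot, y to its left, z up, the work surface at z = 0. Lengths are in m, angles in rad, forces in N, time in s.
With the tool pointing down it reaches from about 0.4 to 0.85 m from the base axis. Payload 10.4 kg.
Tool frame: the origin (TCP) lies on the centre line of the jaws, within the pads' length; the fingertips stand arm.tip_reach ahead of it and the grasp point (between the pads) lies 6 mm ahead of it (arm.tip_reach is the distance from the TCP to the fingertips, in m); x points along the fingers, y is the direction in which the jaws open and shut, and the axes are right-handed (so a half turn about x gives the same grasp; the last joint's range is limited). The gripper opens to 85 mm and grips with 20 to 120 N. Pads are 22 mm wide; open, the fingers measure 114 mm over their backs; the gripper's body (76 mm by 85 mm) begins 54 mm behind the grasp point. The pads swing forward as they close: fully open they stand 13 mm farther back than shut.
Start: joints at [1.265, 0.332, -0.065, 1.46, 0.022, 1.35, -0.088], TCP at [0.174, -0.6, 0.256] pointing down, gripper open.
Joint ranges: [-2.6, 2.6], [-0.5, 2.12], [-1.47, 1.34], [0.16, 2.42], [-1.27, 4.41], [0.06, 2.06], [-2.6, 2.6]. Speed limits (rad/s): [2.22, 2.22, 2.79, 2.79, 3.14, 3.14, 3.14].

## Interface

Orientations are given as a rotation vector (axis times angle).
In Python, from plant import arm gives the robot as it stands. The module is installed in compiled form; this text tells all that it offers.
- The arm moves only by the tool servo_tool, never from a script. Its argument "targets" is one flat list of numbers, 7 for each row, row after row: the shift along the tool's x, y, z in units of 25 mm (1.0 is 25 mm), then the turn, a rotation vector about the tool's x, y, z in degrees, then the finger opening in mm, from 0 to 85.4. A call has 1 to 5 rows; each row is the pose to reach, as a shift and turn from the pose commanded when the call began, along the tool's axes at that moment; what a row does not reach only later rows make up. A row lasts 1/12 s, in which the tool goes at most 41.7 mm and 7.16 degrees, less where a joint would pass 70% of its speed; a pose out of reach is approached as far as the arm can. A call with a gripper value outside its range is refused whole. The fingers move at their own pace and stop on an object; the grip force is fixed at half the most. Time passes only in rows, so rows that repeat a pose let the fingers close. It gives the time, the measured TCP pose, the force and the opening at its end, in the units of the state.
- arm.read_state(): the state, without advancing time (a new reading comes with each control period).
- arm.read_camera(name): name is "scene" or "top" or "wrist"; returns the picture (384x512x3 uint8, blue, green, red); there is no depth.
- arm.camera_params(name): a dict with "fx", "fy", "cx", "cy" (pixels), "k1" (the pictures are not rectified: a ray, as slopes to the right and down, at radius r is drawn at 1 + k1 r^2 times it, then the intrinsics apply), "R" (3x3) and "t" (3): a world point X has camera coordinates R X + t. Camera axes: x right, y down, z forward; pixel columns grow to the right and rows downward; lengths in m; the calibration is good to about 2 mm. A picture is of the moment at which its call begins: read the wrist's pose just before it. camera_params takes no time and is no camera call; for the wrist camera it gives the pose at the moment of the call.
- arm.hand_in(): hands the job in, once; it reports no verdict.
Trained networks look in the newest picture that a camera, given by its name, has taken for a name from the list of things; names that differ only in an ending like _2 or _b are one class to them, and where a whole thing is asked for, a point or a joint stands for the part that bears it (a point fixed in the world has none). Each returns a list of dicts, best first, with "conf" (0 to 1); they miss things now and then, are a little off and sometimes report something else, mostly with a low value. They report only what shows in the picture. A call takes as long as a camera call. They do not tell look-alikes from the thing itself.
- arm.masks_of(camera, thing): "pixels" (384x512 bool, what is visible of it) and "location" ([column, row] in pixels, amid what is visible of it).
The state is a dict: "clock": time; "joint_pos": joint angles; "qd": joint speeds; "effort": joint torques, N m; "tool_pos": TCP position; "ee_rot": TCP orientation; "wrist_force": force on the tool from outside, world axes, zero at the start; "torque": the same for the moment, N m; "width": opening from 0.0 (shut) to 1.0 (fully open).
Only numpy, scipy, OpenCV 4.12 (cv2) and the standard library are available. Lean on these libraries where they do the work, as an engineer would, in place of code of your own. Each camera call takes 0.05 s, during which the arm holds its last target.

## Working session

There is one attempt and no reset: what is moved stays moved. The work goes in short steps, Python scripts to look and compute and a tool call to move; the robot and the scene stay as the last step left them, time stands still between calls to the robot, and variables do not carry over. Pictures are saved under pics/ and viewed, and the job is handed in when it is done.

Besides the shell and the picture viewer there is one more tool, called after "Call:" as a command line: name --argument value ..., lists and objects as JSON in quotes. servo_tool: Moves the arm, as the interface text tells. Its arguments: {"type":"object","properties":{"targets":{"type":"array","items":{"type":"number"}}},"required":["targets"]}

```bash
ls; mkdir -p pics; python3 - <<'E'
from plant import arm
import cv2
s=arm.read_state();print(s, arm.tip_reach)
for n in("scene","top"):
    im=arm.read_camera(n);cv2.imwrite(f"pics/{n}0.png",im)
    print(n,arm.camera_params(n))
E
```

```text
pics
{'clock': 0.0, 'joint_pos': array([ 1.26542266,  0.33286969, -0.06471514,  1.46089188,  0.02162681,
        1.34992164, -0.08852713]), 'qd': array([-0.00132764,  0.00068731,  0.00038407,  0.0001362 ,  0.00281408,
        0.0001167 , -0.00110148]), 'effort': array([ 4.42219252e-04, -6.25432205e+01,  4.95651690e-02, -3.91608167e+01,
        1.62870507e-02,  9.83493053e-03, -6.04598381e-05]), 'tool_pos': array([ 0.17429432, -0.59986612,  0.25554093]), 'ee_rot': array([ 2.07011515,  0.29613636, -2.0707015 ]), 'wrist_force': array([-0.31793315, -0.77435253, -0.69002846]), 'torque': array([-0.0136427 , -0.00208627, -0.05296446]), 'width': 0.9962240237779537} 0.025
scene {'fx': 403.67296836208936, 'fy': 403.67296836208936, 'cx': 252.86251206255938, 'cy': 197.52323825982904, 'k1': -0.0752988431184212, 'R': array([[ 0.54002047,  0.84164932,  0.00207723],
       [ 0.61263051, -0.39138231, -0.6866613 ],
       [-0.57711503,  0.37208373, -0.72697451]]), 't': array([-0.23180497, -0.25320811,  1.36100271])}
top {'fx': 449.26501392694604, 'fy': 449.26501392694604, 'cx': 254.42241448726577, 'cy': 191.58334519811257, 'k1': -0.07463563813576186, 'R': array([[ 0.02195955, -0.99975723, -0.00180696],
       [-0.98005842, -0.02116976, -0.19757869],
       [ 0.19749247,  0.00610967, -0.98028536]]), 't': array([-0.03453177,  0.51138424,  1.41777175])}
```

View pics/scene0.png

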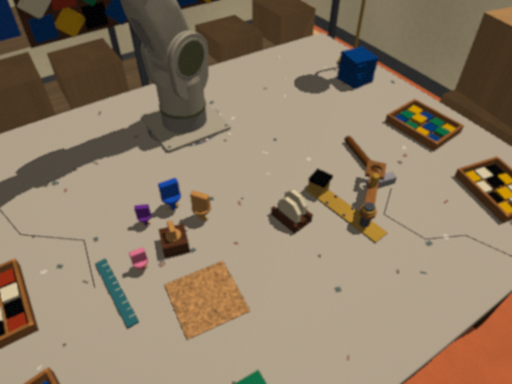

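View pics/top0.png

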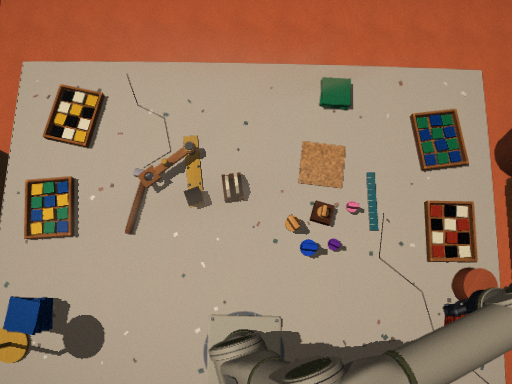

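```bash
cat > h.py <<'E'
import numpy as np, cv2
from scipy.spatial.transform import Rotation as Rn
from scipy.optimize import least_squares
def ray(p,uv):
    K=np.array([[p['fx'],0,p['cx']],[0,p['fy'],p['cy']],[0,0,1.]])
    uv=np.array(uv,float).reshape(-1,1,2)
    n=cv2.undistortPoints(uv,K,np.array([p['k1'],0,0,0,0.]),None,None).reshape(-1,2) 
    d=np.c_[n,np.ones(len(n))]@p['R']; o=-p['R'].T@p['t']
    return o,d
def onz(p,uv,z):
    o,d=ray(p,uv); return o+d*((z-o[2])/d[:,2])[:,None]
def proj(p,X):
    X=np.array(X,float).reshape(-1,3); c=X@p['R'].T+p['t']; a=c[:,:2]/c[:,2:]
    r2=(a**2).sum(1,keepdims=True); a=a*(1+p['k1']*r2)
    return a*[p['fx'],p['fy']]+[p['cx'],p['cy']]
def delta(s,pos,R):
    """tool-axis shift in units + rotvec deg from state pose s to target pos,R(Rotation)"""
    R0=Rn.from_rotvec(s['ee_rot'])
    return R0.inv().apply(np.array(pos)-s['tool_pos'])/0.025, (R0.inv()*R).as_rotvec(degrees=True)
def down(yaw):
    """tool x down, tool y (jaw direction) at world yaw"""
    y=np.array([np.cos(yaw),np.sin(yaw),0]);x=np.array([0,0,-1.]);z=np.cross(x,y)
    return Rn.from_matrix(np.c_[x,y,z])
E
python3 - <<'E'
from plant import arm
from h import *
print(Rn.from_rotvec(arm.read_state()['ee_rot']).as_matrix().round(3))
for n in("top","scene"):
    im=arm.read_camera(n)
    p=arm.camera_params(n)
    for t in["socket","gauge_hole","gauge_knob","gauge","peg_grip","rest_top","tile_center","mat_top","pivot","stand_top","octagon1_center","rule_center","hammer_grip"]:
        for m in arm.masks_of(n,t)[:4]:
            print(n,t,round(m['conf'],2),np.round(m['location'],1),m['pixels'].sum(), onz(p,m['location'],0.03).round(3)[0,:2])
E
```

```text
[[-0.     0.279 -0.96 ]
 [ 0.001 -0.96  -0.279]
 [-1.    -0.001  0.   ]]
top socket 0.7 [186.8 167.7] 1479 [0.593 0.206]
top gauge_hole 0.84 [158.7 167.8] 610 [0.591 0.301]
top gauge_knob 0.97 [160.6 167.4] 527 [0.592 0.294]
top gauge 0.91 [159.8 167.1] 662 [0.593 0.297]
top peg_grip 0.8 [308.7 245.8] 255 [ 0.341 -0.203]
top peg_grip 0.73 [291.4 224.7] 197 [ 0.408 -0.147]
top peg_grip 0.62 [334.7 244.6] 113 [ 0.346 -0.288]
top peg_grip 0.42 [350.9 207.9] 87 [ 0.468 -0.343]
top rest_top 0.68 [317.5 215.1] 262 [ 0.442 -0.232]
top tile_center 0.71 [192.8 193.7] 220 [0.505 0.181]
top mat_top 0.81 [321.5 163.8] 1837 [ 0.616 -0.247]
top pivot 0.89 [187.4 166.8] 1393 [0.596 0.204]
top pivot 0.62 [372.2 201.7] 534 [ 0.49  -0.415]
top stand_top 0.68 [232.9 186. ] 271 [0.534 0.049]
top octagon1_center 0.21 [183.4 167. ] 1439 [0.595 0.217]
top rule_center 0.8 [372.3 201.4] 486 [ 0.491 -0.415]
top rule_center 0.62 [323.5 163.8] 1923 [ 0.617 -0.254]
top hammer_grip 0.92 [135.7 208.2] 528 [0.452 0.369]
scene socket 0.94 [367.8 202.1] 2142 [0.621 0.241]
scene socket 0.23 [319.2 180.4] 264 [0.486 0.
[... 493 characters left out ...]
_top 0.61 [179.4 246.4] 600 [ 0.483 -0.245]
scene tile_center 0.54 [320.2 176.7] 318 [0.476 0.196]
scene tile_center 0.53 [172.1 235.6] 226 [ 0.443 -0.246]
scene mat_top 0.72 [206.2 299.2] 3870 [ 0.643 -0.258]
scene pivot 0.94 [365.8 208.7] 2091 [0.636 0.22 ]
scene pivot 0.18 [114.5 294.6] 913 [ 0.525 -0.424]
scene stand_top 0.62 [293.  220.8] 412 [0.565 0.034]
scene stand_top 0.39 [367.2 204.8] 2025 [0.627 0.233]
scene octagon1_center 0.69 [298.9 199.8] 230 [0.515 0.091]
scene rule_center 0.58 [113.1 296.7] 867 [ 0.529 -0.429]
scene rule_center 0.18 [173.4 234.5] 195 [ 0.442 -0.242]
scene hammer_grip 0.59 [364.  158.8] 524 [0.486 0.355]
scene hammer_grip 0.31 [290.1 219.5] 402 [0.558 0.03 ]
```

Top view: mat (321,164), tile (194,196) on the socket, gauge arm with hole about (148,177), knob (~170,165), pivot (190,148). Peg look-alikes: blue (309,247), purple (335,244), pink (352,208), larger orange (292,223), pale one in rest (323,211). I choose the one in the rest and check it in crops.

```bash
python3 - <<'E'
import cv2,numpy as np
t=cv2.imread("pics/top0.png");s=cv2.imread("pics/scene0.png")
def c(im,x,y,w,h,k):return cv2.resize(im[y:y+h,x:x+w],None,fx=k,fy=k,interpolation=cv2.INTER_CUBIC)
cv2.imwrite("pics/c1.png",c(t,115,120,140,120,5.5)) 
cv2.imwrite("pics/c2.png",c(t,270,130,120,130,4.6))
cv2.imwrite("pics/c3.png",np.hstack([c(s,120,170,100,95,4),c(s,265,135,100,95,4)]))
cv2.imwrite("pics/c4.png",c(s,265,130,130,115,5.2))
E
```

```text
(no output)
```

View pics/c1.png

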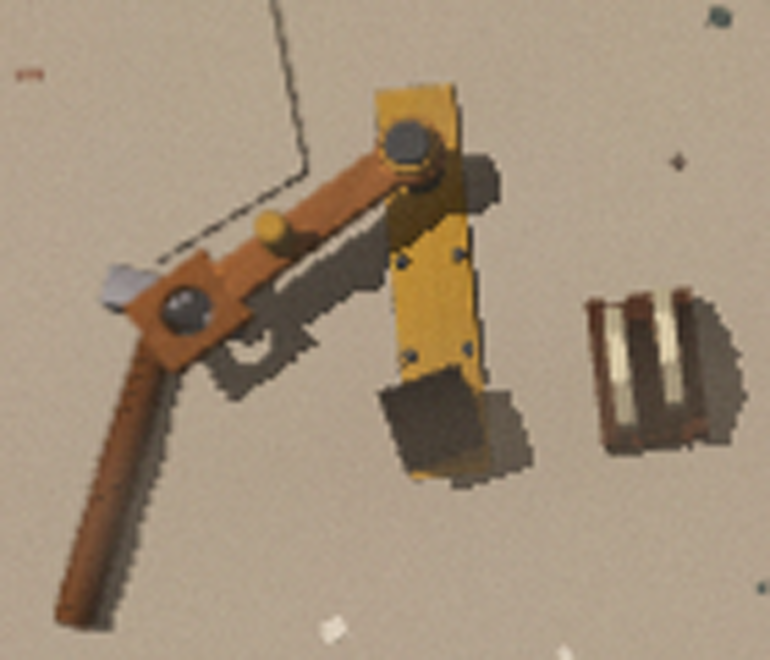

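View pics/c2.png

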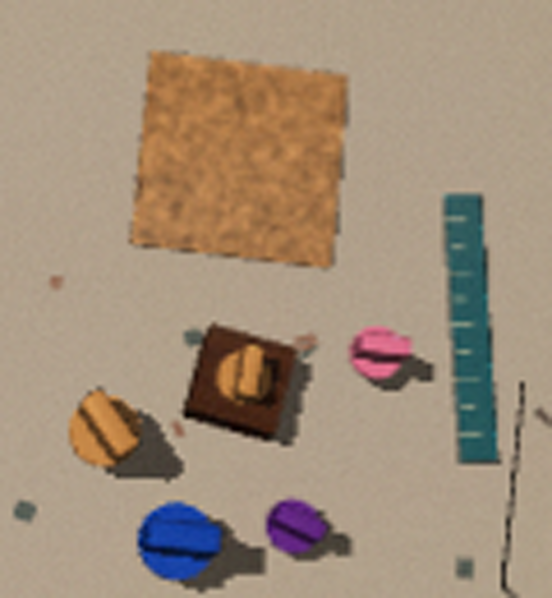

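View pics/c3.png

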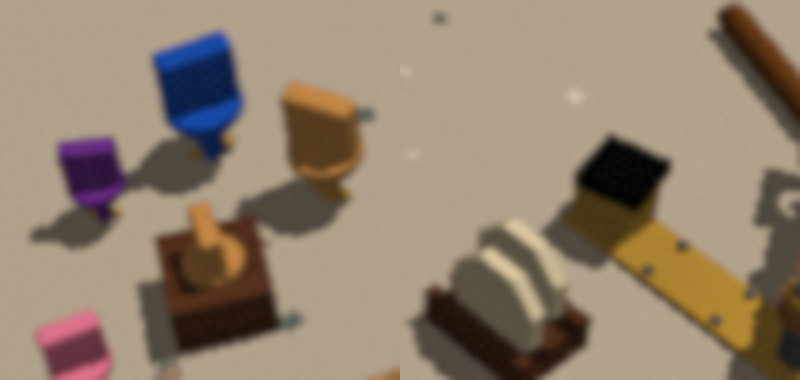

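View pics/c4.png

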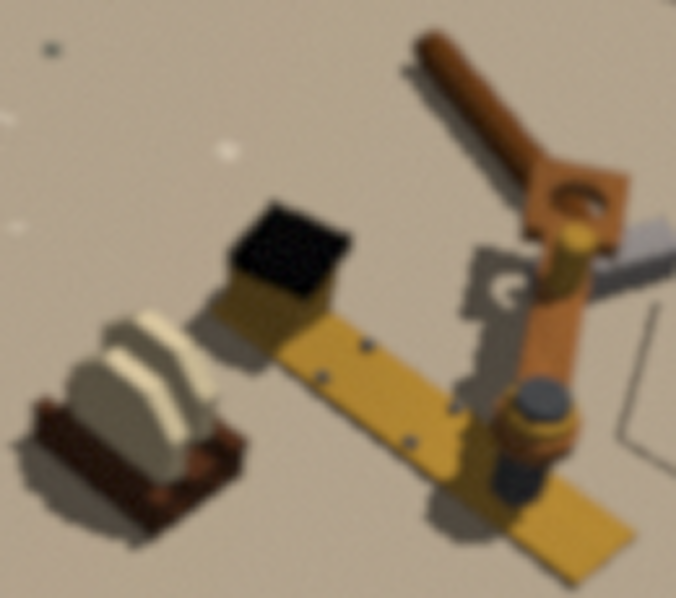

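```bash
python3 - <<'E'
from plant import arm
from h import *
p=arm.camera_params("top");q=arm.camera_params("scene")
A=lambda L:np.array(L)/5.5+[115,120]
B=lambda L:np.array(L)/4.6+[270,130]
C=lambda L:np.array(L)/5.2+[265,130]
def sh(n,x):print(n,x.round(4)[:,:2].tolist())
sh("pivot t",onz(p,A([[409,142]]),.076));sh("pivot s",onz(q,C([[545,395]]),.076))
sh("hole t",onz(p,A([[187,310]]),.06));sh("hole s",onz(q,C([[580,203]]),.06))
sh("knob t",onz(p,A([[272,226]]),.096));sh("knob s",onz(q,C([[577,238]]),.096))
t=onz(p,A([[381,393],[460,366],[488,440],[410,476]]),.056);sh("tile t",t);sh("c",t.mean(0)[None])
t=onz(q,C([[273,202],[351,242],[308,298],[232,245]]),.056);sh("tile s",t);sh("c",t.mean(0)[None])
t=onz(p,B([[150,53],[347,74],[331,266],[132,243]]),.005);sh("mat",t);sh("c",t.mean(0)[None])
t=onz(p,B([[211,324],[298,350],[270,439],[184,415]]),.04);sh("rest",t);sh("c",t.mean(0)[None])
t=onz(p,A([[376,92],[455,86],[490,470]]),.003);sh("bar",t)
D=lambda L:np.array(L)/4+[120,170]
t=onz(q,D([[190,210],[210,205]]),.079);sh("wing s",t)
t=onz(p,B([[252,348],[256,398]]),.079);sh("wing t",t)
E
```

```text
pivot t [[0.6558, 0.1937]]
pivot s [[0.6594, 0.1982]]
hole t [[0.5537, 0.3241]]
hole s [[0.5592, 0.3258]]
knob t [[0.5969, 0.2684]]
knob s [[0.6013, 0.2708]]
tile t [[0.5065, 0.2056], [0.5239, 0.1593], [0.4796, 0.1407], [0.457, 0.1858]]
c [[0.4917, 0.1728]]
tile s [[0.4669, 0.1896], [0.5132, 0.2047], [0.5332, 0.1588], [0.4813, 0.1503]]
c [[0.4986, 0.1759]]
mat [[0.7014, -0.1858], [0.6884, -0.3341], [0.5407, -0.3193], [0.5548, -0.1724]]
c [[0.6213, -0.2529]]
rest [[0.4889, -0.2258], [0.4714, -0.2879], [0.4072, -0.2673], [0.423, -0.2063]]
c [[0.4476, -0.2468]]
bar [[0.7108, 0.2281], [0.7157, 0.1782], [0.4705, 0.145]]
wing s [[0.4401, -0.2485], [0.443, -0.2368]]
wing t [[0.4654, -0.249], [0.4305, -0.2515]]
```

```bash
cat > go.py <<'E'
import sys
from plant import arm
from h import *
# args x y z yawdeg  -> shift units, turn deg
s=arm.read_state()
a=[float(v) for v in sys.argv[1:]]
for i in range(0,len(a),4):
    sh,rv=delta(s,a[i:i+3],down(np.radians(a[i+3])))
    print(sh.round(3),rv.round(2))
print(s['clock'],s['tool_pos'].round(4),np.degrees(s['joint_pos'][-1]).round(0),s['wrist_force'].round(2),round(s['width'],3))
E
python3 go.py 0.43 -0.25 0.27 -73.8 .494 .174 .25 -69; python3 - <<'E'
from plant import arm
from h import *
im=arm.read_camera("wrist");cv2.imwrite("pics/w0.png",im);p=arm.camera_params("wrist");print(p,-p['R'].T@p['t'])
E
```

```text
[ -0.547 -10.599 -13.726] [ 0.    0.   -0.01]
[  0.251 -26.171 -20.917] [-4.8   0.   -0.01]
1.5 [ 0.1744 -0.6002  0.2563] -5.0 [0.95 0.14 0.27] 1.001
{'fx': 267.53098275979073, 'fy': 267.53098275979073, 'cx': 255.08265194795587, 'cy': 191.08444470266517, 'k1': -0.03129904144361684, 'R': array([[ 2.79388610e-01, -9.60177880e-01, -6.66175799e-04],
       [-9.20694264e-01, -2.68096614e-01,  2.83630530e-01],
       [-2.72514361e-01, -7.86297954e-02, -9.58933407e-01]]), 't': array([-0.62552522, -0.03843344,  0.37869003])} [ 0.24257764 -0.58114304  0.37362271]
```

View pics/w0.png

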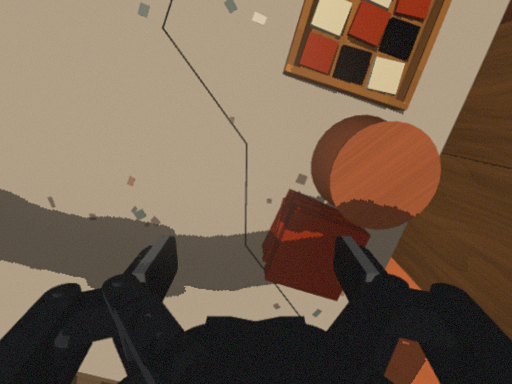

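Call:
servo_tool --targets '[-0.55,-10.6,-13.7,0,0,0,85,-0.55,-10.6,-13.7,0,0,0,85,-0.55,-10.6,-13.7,0,0,0,85,-0.55,-10.6,-13.7,0,0,0,85,-0.55,-10.6,-13.7,0,0,0,85]'

```text
clock: 1.97
tool_pos: [0.2978, -0.4301, 0.2631]
ee_rot: [2.07, 0.294, -2.07]
wrist_force: [1.9, -0.5, 0.7]
width: 0.996
```

```bash
python3 go.py 0.41 -0.25 0.27 -73.8
```

```text
[-0.278 -5.667 -6.319] [-0.01  0.   -0.03]
1.9667 [ 0.2978 -0.4301  0.2631] -25.0 [ 1.92 -0.51  0.66] 0.996
```

Call:
servo_tool --targets '[-0.3,-5.7,-6.3,0,0,0,85,-0.3,-5.7,-6.3,0,0,0,85,-0.3,-5.7,-6.3,0,0,0,85,-0.3,-5.7,-6.3,0,0,0,85,-0.3,-5.7,-6.3,0,0,0,85]'

```text
clock: 2.38
tool_pos: [0.4069, -0.2528, 0.2707]
ee_rot: [2.07, 0.294, -2.069]
wrist_force: [1.1, -0.9, -0.3]
width: 0.991
```

```bash
cat > snap.py <<'E'
import sys,pickle
from plant import arm
from h import *
n=sys.argv[1]; s=arm.read_state(); p=arm.camera_params("wrist"); im=arm.read_camera("wrist")
cv2.imwrite(f"pics/{n}.png",im); pickle.dump((p,s),open(f"{n}.pkl","wb"))
E
python3 go.py  .494 .174 .25 -69;python3 snap.py w1
```

```text
[  0.816 -15.423  -8.105] [-4.8  -0.01 -0.06]
2.3833 [ 0.4069 -0.2528  0.2707] -48.0 [ 1.08 -0.9  -0.26] 0.991
```

View pics/w1.png

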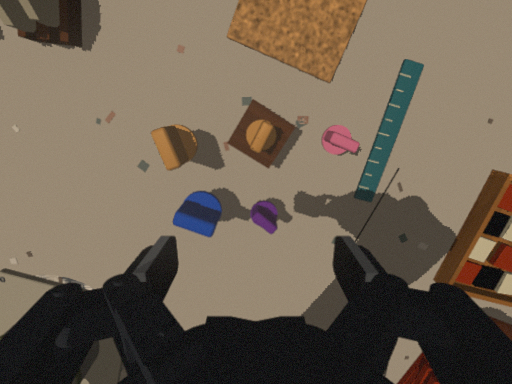

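Wrist view: the paler, smaller peg hangs in the dark rest at (262,134); the larger orange one at (174,145), blue (200,212), purple (265,216), pink (340,140). Moving on to the tile.

Call:
servo_tool --targets '[0,-7.7,-4.0,-2,0,0,85,0,-7.7,-4.0,-2,0,0,85,0,-7.7,-4.0,-2,0,0,85,0,-7.7,-4.0,-2,0,0,85,0,-7.7,-4.0,-2,0,0,85]'

```text
clock: 2.85
tool_pos: [0.4469, -0.0486, 0.2706]
ee_rot: [2.05, 0.327, -2.049]
wrist_force: [0.9, -0.3, 0.7]
width: 0.995
```

```bash
python3 go.py  .465 .174 .25 -69; python3 - <<'E'
import cv2
im=cv2.imread("pics/w1.png");cv2.imwrite("pics/w1c.png",cv2.resize(im[85:185,212:312],None,fx=6,fy=6,interpolation=cv2.INTER_CUBIC))
E
```

```text
[ 0.817 -8.234 -3.468] [-2.81 -0.03 -0.06]
2.85 [ 0.4469 -0.0486  0.2706] -70.0 [ 0.91 -0.26  0.67] 0.995
```

View pics/w1c.png

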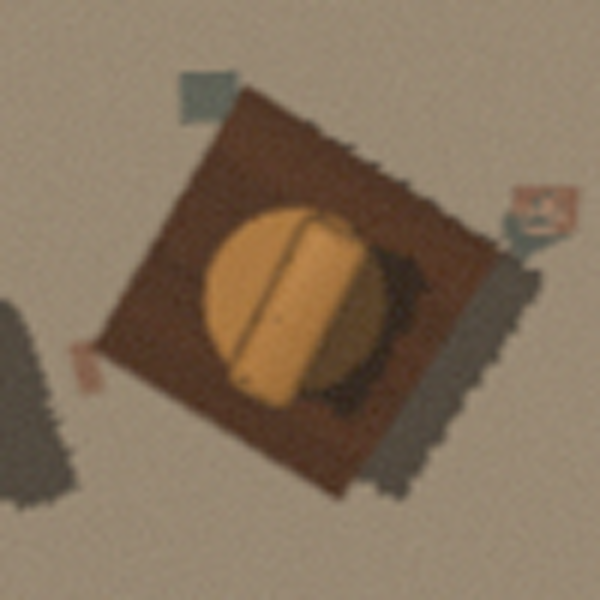

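Call:
servo_tool --targets '[0.8,-8.2,-3.4,-2.8,0,0,85,0.8,-8.2,-3.4,-2.8,0,0,85,0.8,-8.2,-3.4,-2.8,0,0,85,0.8,-8.2,-3.4,-2.8,0,0,85,0.8,-8.2,-3.4,-2.8,0,0,85]'

```text
clock: 3.27
tool_pos: [0.4625, 0.1583, 0.2518]
ee_rot: [2.023, 0.373, -2.02]
wrist_force: [2.0, -0.2, -0.2]
width: 0.996
```

```bash
python3 go.py  .465 .174 .25 -69; python3 snap.py w2; python3 - <<'E'
from h import *
import pickle
p,s=pickle.load(open("w1.pkl","rb"))
F=lambda L:np.array(L)/6+[212,85]
r=onz(p,F([[247,87],[497,250],[342,498],[100,345]]),.04);print(r.round(4),r.mean(0))
w=onz(p,F([[318,216],[367,248],[288,408],[233,374]]),.079);print(w.round(4),w.mean(0))
for a,b in((0,3),(1,2)): d=w[a]-w[b];print(np.linalg.norm(d),np.degrees(np.arctan2(d[1],d[0])))
l=onz(p,F([[310,222],[235,368],[365,260],[298,402]]),.079)
for a,b in((0,1),(2,3)): d=l[a]-l[b];print(np.degrees(np.arctan2(d[1],d[0])))
E
```

```text
[ 0.074 -0.552 -0.32 ] [-0.03 -0.07 -0.05]
3.2667 [0.4625 0.1583 0.2518] -96.0 [ 2.03 -0.16 -0.16] 0.996
[[ 0.489  -0.2272  0.04  ]
 [ 0.4723 -0.2871  0.04  ]
 [ 0.412  -0.2712  0.04  ]
 [ 0.4295 -0.2115  0.04  ]] [ 0.45070414 -0.24925065  0.04      ]
[[ 0.4691 -0.247   0.079 ]
 [ 0.4661 -0.2575  0.079 ]
 [ 0.4331 -0.2518  0.079 ]
 [ 0.4364 -0.2399  0.079 ]] [ 0.45115324 -0.24906452  0.079     ]
0.03347362136878905 -12.328134946044639
0.03349270591558578 -9.775330383285164
-11.248962158192976
-8.69789763402015
```

View pics/w2.png

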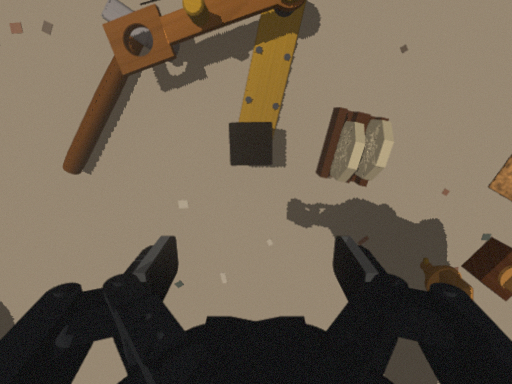

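Wrist view: tile at (251,143), gauge hole (139,40), knob (193,8), octagons (350,150),(377,148). Measuring on a crop.

```bash
python3 - <<'E'
import cv2
im=cv2.imread("pics/w2.png");cv2.imwrite("pics/w2c.png",cv2.resize(im[0:175,95:315],None,fx=3.6,fy=3.4,interpolation=cv2.INTER_CUBIC))
cv2.imwrite("pics/w2d.png",cv2.resize(im[110:175,215:290],None,fx=8,fy=8,interpolation=cv2.INTER_CUBIC))
E
```

```text
(no output)
```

View pics/w2c.png

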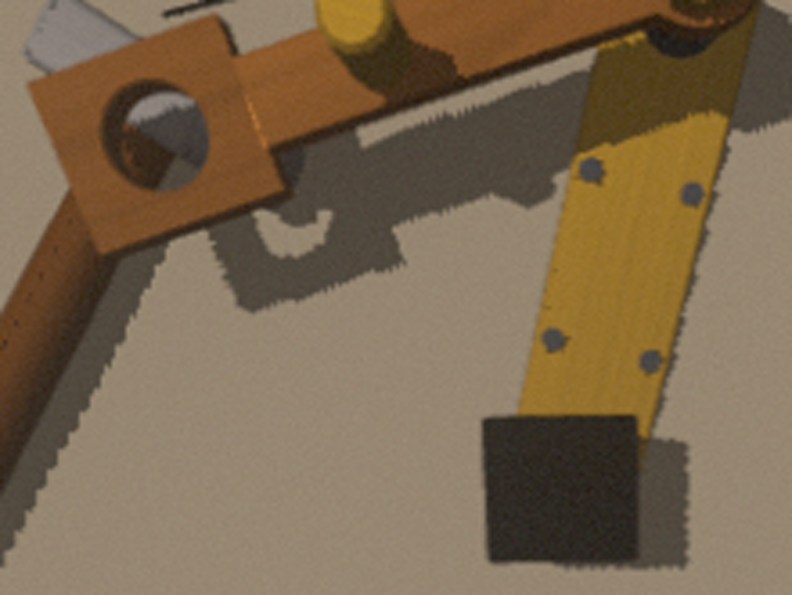

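View pics/w2d.png

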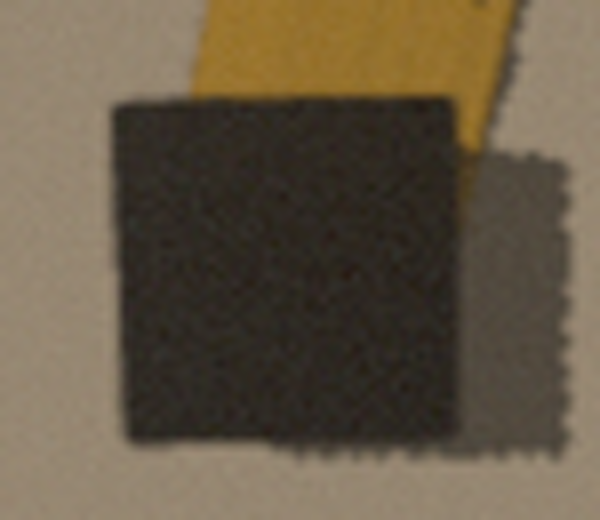

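```bash
python3 - <<'E'
from h import *
import pickle
p,s=pickle.load(open("w2.pkl","rb"))
F=lambda L:np.array(L)/8+[215,110]
G=lambda L:np.array(L)/[3.6,3.4]+[95,0]
r=onz(p,F([[113,101],[453,96],[459,438],[127,441]]),.056);print(r.round(4).tolist(),r.mean(0))
for a,b in((0,1),(3,2),(0,3),(1,2)): d=r[b]-r[a];print(np.linalg.norm(d).round(4),np.degrees(np.arctan2(d[1],d[0])).round(1))
print("hole",onz(p,G([[155,135]]),.06),"knob",onz(p,G([[352,12]]),.096))
l=onz(p,G([[600,40],[522,415],[757,5],[648,440]]),.006);print(l.round(4).tolist())
for a,b in((0,1),(2,3)): d=l[a]-l[b];print(np.degrees(np.arctan2(d[1],d[0])))
E
python3 go.py .4945 .1745 .14 -69
```

```text
[[0.5077, 0.2066, 0.056], [0.5256, 0.1617, 0.056], [0.4802, 0.1425, 0.056], [0.4622, 0.1883, 0.056]] [0.49392077 0.17479445 0.056     ]
0.0483 -68.2
0.0493 -68.5
0.0491 -158.1
0.0493 -157.0
hole [[0.55399899 0.32409647 0.06      ]] knob [[0.59695387 0.26902576 0.096     ]]
[[0.6404, 0.2175, 0.006], [0.5101, 0.1972, 0.006], [0.6693, 0.1731, 0.006], [0.5179, 0.1506, 0.006]]
8.83174386625805
8.471827846704509
[ 4.464  0.207 -1.344] [ 0.42 -0.14  0.17]
3.3167 [0.4612 0.1666 0.2515] -97.0 [-4.7   4.79 -1.92] 0.996
```

Call:
servo_tool --targets '[4.5,0.2,-1.35,0.8,0,0,85,4.5,0.2,-1.35,0.8,0,0,85,4.5,0.2,-1.35,0.8,0,0,85,4.5,0.2,-1.35,0.8,0,0,85,4.5,0.2,-1.35,0.8,0,0,85]'

```text
clock: 3.73
tool_pos: [0.495, 0.1638, 0.1381]
ee_rot: [2.026, 0.363, -2.033]
wrist_force: [0.9, 0.8, 0.4]
width: 0.993
```

```bash
python3 go.py .494 .1748 .067 -68.3;python3 snap.py w3
```

```text
[ 2.845 -0.421 -0.124] [-1.47  0.2   0.09]
3.7333 [0.495  0.1638 0.1381] -104.0 [0.94 0.82 0.36] 0.993
```

View pics/w3.png

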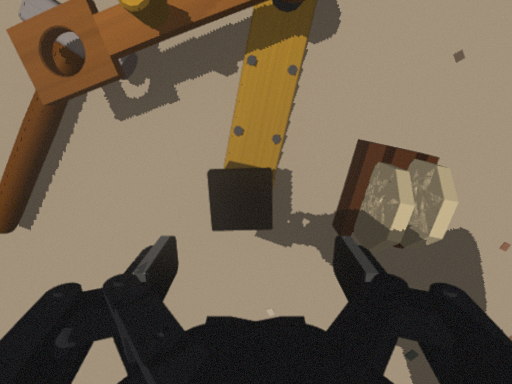

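Call:
servo_tool --targets '[0.8,-0.42,-0.12,-1.5,0,0,85,0.8,-0.42,-0.12,-1.5,0,0,85,1.8,-0.42,-0.12,-1.5,0,0,85,1.8,-0.42,-0.12,-1.5,0,0,85,1.8,-0.42,-0.12,-1.5,0,0,85]'

```text
clock: 4.2
tool_pos: [0.4951, 0.1745, 0.0955]
ee_rot: [2.014, 0.385, -2.014]
wrist_force: [-0.2, -0.6, 0.1]
width: 0.997
```

```bash
python3 go.py .494 .1748 .067 -68.3;python3 snap.py w4; python3 - <<'E'
from h import *
import pickle
p,s=pickle.load(open("w4.pkl","rb"))
print(proj(p,[[.494,.1748,.056]]), proj(p,s['tool_pos']+[0,0,-.025]))
E
```

```text
[ 1.138 -0.028  0.036] [-0.03 -0.   -0.03]
4.2 [0.4951 0.1745 0.0955] -107.0 [-0.23 -0.55  0.12] 0.997
[[253.18028222 229.03974053]] [[254.18254699 237.97959018]]
```

View pics/w4.png

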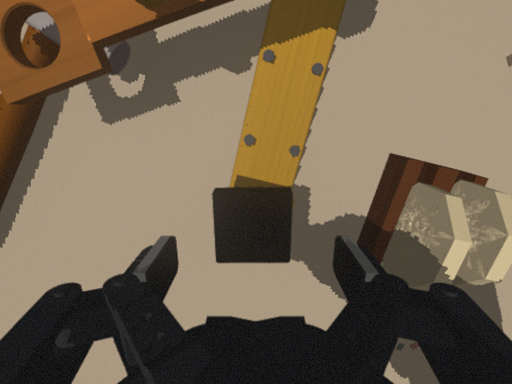

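Call:
servo_tool --targets '[1.14,0,-0.03,0,0,0,85,1.14,0,-0.03,0,0,0,85,1.14,0,-0.03,0,0,0,40,1.14,0,-0.03,0,0,0,40,1.14,0,-0.03,0,0,0,40]'

```text
clock: 4.67
tool_pos: [0.4965, 0.1755, 0.0672]
ee_rot: [2.016, 0.386, -2.012]
wrist_force: [0.1, -0.3, 0.9]
width: 0.598
```

Call:
servo_tool --targets '[0,0,0,0,0,0,40,0,0,0,0,0,0,40,0,0,0,0,0,0,40]'

```text
clock: 4.92
tool_pos: [0.4966, 0.1756, 0.0675]
ee_rot: [2.016, 0.386, -2.012]
wrist_force: [-2.6, -1.2, 9.3]
width: 0.567
```

```bash
python3 go.py .494 .1748 .067 -68.3;python3 snap.py w5
```

```text
[ 0.02  -0.009  0.108] [ 0.   -0.12 -0.04]
4.9167 [0.4966 0.1756 0.0675] -108.0 [-2.6  -1.23  9.3 ] 0.567
```

View pics/w5.png

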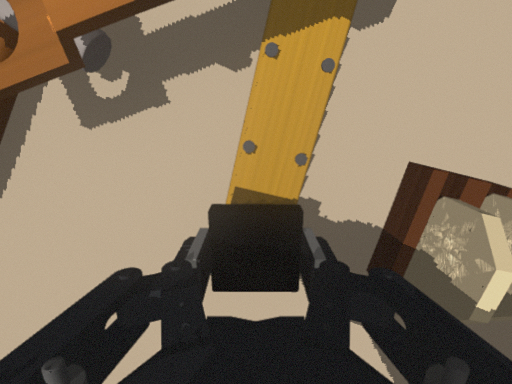

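Call:
servo_tool --targets '[-0.6,0,0,0,0,0,40,-1.8,0,0,0,0,0,40,-3.2,0,0,0,0,0,40,-4.6,0,0,0,0,0,40,-5.6,0,0,0,0,0,40]'

```text
clock: 5.38
tool_pos: [0.4961, 0.1759, 0.2095]
ee_rot: [2.017, 0.387, -2.01]
wrist_force: [-0.4, -0.1, -0.8]
width: 0.566
```

```bash
python3 go.py .6213 -.2535 .15 -80 .6213 -.2535 .04 -80;python3 snap.py w6
```

```text
[ 2.384 17.808  1.722] [ 1.175e+01 -1.800e-01 -1.000e-02]
[ 6.784 17.806  1.735] [ 1.175e+01 -1.800e-01 -1.000e-02]
5.3833 [0.4961 0.1759 0.2095] -101.0 [-0.36 -0.07 -0.85] 0.566
```

View pics/w6.png

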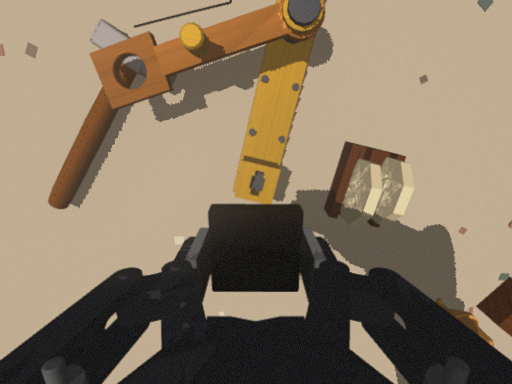

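Call:
servo_tool --targets '[0,0.8,0.1,0,0,0,40,0,2.1,0.2,0,0,0,40,0,3.5,0.3,0,0,0,40,0,4.9,0.4,0,0,0,40,0,6.3,0.6,0,0,0,40]'

```text
clock: 5.85
tool_pos: [0.5405, 0.022, 0.2064]
ee_rot: [2.015, 0.386, -2.012]
wrist_force: [1.2, 0.2, -0.9]
width: 0.567
```

Call:
servo_tool --targets '[0,1.4,0.1,0,0,0,40,0,2.8,0.2,0,0,0,40,0,4.2,0.3,0,0,0,40,0,5.6,0.4,0,0,0,40,0,7.0,0.6,0,0,0,40]'

```text
clock: 6.27
tool_pos: [0.5913, -0.1463, 0.2063]
ee_rot: [2.015, 0.386, -2.013]
wrist_force: [-0.5, -0.1, 0.1]
width: 0.567
```

Call:
servo_tool --targets '[0,1.3,0.1,2,0,0,40,0.4,2.5,0.2,5,0,0,40,1,3.5,0.3,8,0,0,40,1.8,4.2,0.4,11,0,0,40,2.4,4.5,0.5,12,0,0,40]'

```text
clock: 6.68
tool_pos: [0.6205, -0.2572, 0.1443]
ee_rot: [2.135, 0.174, -2.136]
wrist_force: [0.0, -0.3, -1.9]
width: 0.565
```

```bash
python3 go.py .6213 -.2535 .04 -80;python3 snap.py w7; python3 - <<'E'
import cv2
im=cv2.imread("pics/w6.png");cv2.imwrite("pics/w6c.png",cv2.resize(im[150:215,220:300],None,fx=8,fy=8,interpolation=cv2.INTER_CUBIC))
E
```

```text
[ 4.172 -0.143 -0.059] [-0.62  0.03 -0.04]
6.6833 [ 0.6205 -0.2572  0.1443] -73.0 [ 0.03 -0.3  -1.9 ] 0.565
```

View pics/w6c.png

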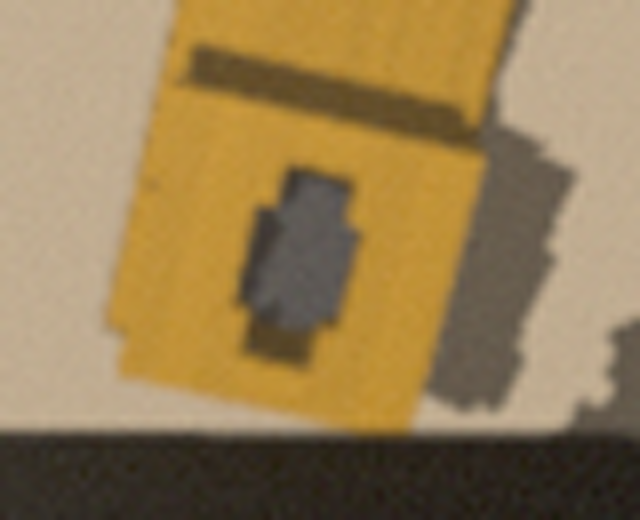

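View pics/w7.png

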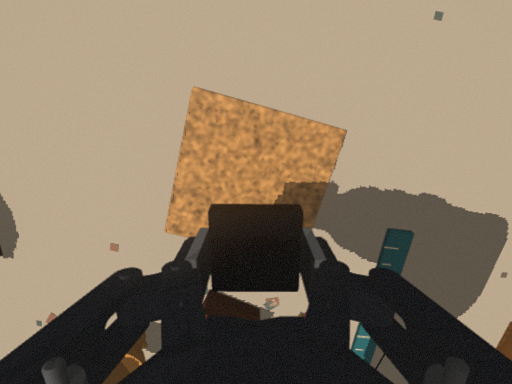

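Call:
servo_tool --targets '[1.0,-0.1,0,0,0,0,40,2.2,-0.1,0,0,0,0,40,3.3,-0.1,0,0,0,0,40,4.0,-0.1,0,0,0,0,40,4.4,-0.1,0,0,0,0,40]'

```text
clock: 7.15
tool_pos: [0.6193, -0.2495, 0.0337]
ee_rot: [2.13, 0.187, -2.135]
wrist_force: [-0.8, -0.0, -1.4]
width: 0.565
```

Call:
servo_tool --targets '[0.06,0,0,0,0,0,40,0.06,0,0,0,0,0,40,0.06,0,0,0,0,0,40]'

```text
clock: 7.4
tool_pos: [0.6214, -0.2513, 0.036]
ee_rot: [2.135, 0.181, -2.13]
wrist_force: [-0.3, -0.4, -0.4]
width: 0.567
```

Call:
servo_tool --targets '[0.06,0,0,0,0,0,40,0.06,0,0,0,0,0,40]'

```text
clock: 7.57
tool_pos: [0.621, -0.2517, 0.0338]
ee_rot: [2.134, 0.18, -2.131]
wrist_force: [0.6, -0.3, -0.1]
width: 0.566
```

```bash
python3 - <<'E'
from h import *
import pickle
p,s=pickle.load(open("w6.pkl","rb"))
F=lambda L:np.array(L)/8+[220,150]
r=onz(p,F([[290,168],[355,185],[308,368],[243,355]]),.044);print(r.round(4).tolist(),r.mean(0))
for a,b in((3,0),(2,1)): d=r[b]-r[a];print(np.linalg.norm(d).round(4),np.degrees(np.arctan2(d[1],d[0])).round(1))
# pivot cap and hole, knob
print("pivot",onz(p,[[303,9]],.076),"hole",onz(p,[[129,71]],.06),"knob",onz(p,[[192,36]],.096))
E
python3 go.py .6213 -.2535 .0285 -80
```

```text
[[0.5062, 0.1781, 0.044], [0.5073, 0.169, 0.044], [0.4809, 0.1652, 0.044], [0.4793, 0.1743, 0.044]] [0.49342001 0.17165893 0.044     ]
0.0271 8.0
0.0266 8.2
pivot [[0.65371936 0.19569164 0.076     ]] hole [[0.55370645 0.32472523 0.06      ]] knob [[0.59738264 0.26864841 0.096     ]]
[ 0.21   0.073 -0.001] [-0.29 -0.08 -0.06]
7.5667 [ 0.621  -0.2517  0.0338] -76.0 [ 0.59 -0.28 -0.14] 0.566
```

Call:
servo_tool --targets '[0.08,0,0,0,0,0,40,0.08,0,0,0,0,0,40]'

```text
clock: 7.73
tool_pos: [0.6204, -0.2516, 0.0307]
ee_rot: [2.133, 0.181, -2.133]
wrist_force: [-0.5, -1.1, -1.9]
width: 0.566
```

Call:
servo_tool --targets '[0.06,0,0,0,0,0,40,0.06,0,0,0,0,0,40]'

```text
clock: 7.9
tool_pos: [0.6203, -0.2515, 0.0288]
ee_rot: [2.133, 0.181, -2.133]
wrist_force: [-0.8, 0.7, -1.5]
width: 0.564
```

Call:
servo_tool --targets '[0.05,0,0,0,0,0,40,0.05,0,0,0,0,0,40]'

```text
clock: 8.07
tool_pos: [0.6204, -0.2516, 0.0286]
ee_rot: [2.133, 0.181, -2.133]
wrist_force: [-3.2, -0.1, 7.6]
width: 0.568
```

Call:
servo_tool --targets '[0,0,0,0,0,0,60,0,0,0,0,0,0,68,0,0,0,0,0,0,72,0,0,0,0,0,0,72]'

```text
clock: 8.4
tool_pos: [0.6204, -0.2515, 0.0277]
ee_rot: [2.133, 0.181, -2.133]
wrist_force: [-0.4, -0.7, 0.2]
width: 0.844
```

Call:
servo_tool --targets '[-0.5,0,0,0,0,0,72,-1.2,0,0,0,0,0,72,-2.4,0,0,0,0,0,72,-3.8,0,0,0,0,0,72,-5.2,0,0,0,0,0,72]'

```text
clock: 8.82
tool_pos: [0.6201, -0.2513, 0.1599]
ee_rot: [2.133, 0.182, -2.133]
wrist_force: [1.0, -0.3, 1.0]
width: 0.841
```

```bash
python3 snap.py w8; python3 go.py .57 .255 .19 -66
```

```text
[ -0.951 -20.345  -1.325] [-14.29  -0.46  -0.35]
8.8667 [ 0.6233 -0.252   0.1685] -73.0 [ 2.79 -0.64  8.33] 0.841
```

View pics/w8.png

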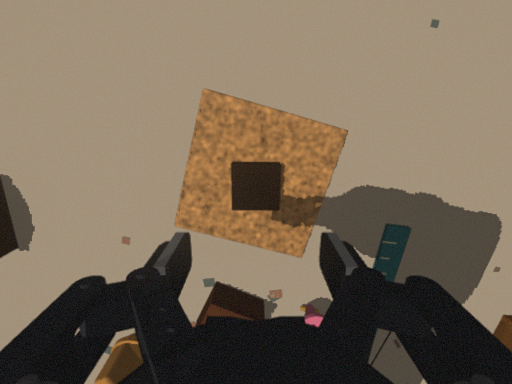

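Call:
servo_tool --targets '[-0.5,-1.0,-0.1,5,0,0,60,-0.8,-2.5,-0.2,11,0,0,50,-0.9,-4.1,-0.3,18,0,0,45,-0.9,-5.7,-0.4,25,0,0,45,-0.9,-7.3,-0.5,32,0,0,45]'

```text
clock: 9.28
tool_pos: [0.6017, -0.0678, 0.1816]
ee_rot: [-2.006, 0.402, 2.003]
wrist_force: [0.0, 0.6, -0.2]
width: 0.526
```

```bash
python3 go.py .597 .2687 .19 -141
```

```text
[ -0.341 -12.348   5.359] [28.34 -0.09  0.04]
9.2833 [ 0.6017 -0.0678  0.1816] -119.0 [ 0.02  0.64 -0.19] 0.526
```

Call:
servo_tool --targets '[0,0,0,-7,0,0,45,0,0,0,-14,0,0,45,0,0,0,-21,0,0,45,0,0,0,-28,0,0,45,0,0,0,-35,0,0,45]'

```text
clock: 9.7
tool_pos: [0.602, -0.0693, 0.1812]
ee_rot: [2.101, 0.24, -2.1]
wrist_force: [1.2, 0.1, 0.5]
width: 0.529
```

Call:
servo_tool --targets '[0,0,0,-7,0,0,45,0,0,0,-14,0,0,45,0,0,0,-21,0,0,45,0,0,0,-28,0,0,45,0,0,0,-35,0,0,45]'

```text
clock: 10.12
tool_pos: [0.602, -0.0695, 0.1811]
ee_rot: [1.725, 0.768, -1.724]
wrist_force: [0.4, -0.6, 0.5]
width: 0.524
```

Call:
servo_tool --targets '[0,0,0,-7,0,0,45,0,0,0,-14,0,0,45,0,0,0,-21,0,0,45,0,0,0,-28,0,0,45,0,0,0,-35,0,0,45]'

```text
clock: 10.53
tool_pos: [0.602, -0.0695, 0.1811]
ee_rot: [1.298, 1.149, -1.298]
wrist_force: [-0.4, 0.0, -0.1]
width: 0.524
```

Call:
servo_tool --targets '[0,0,0,-7,0,0,45,0,0,0,-14,0,0,45,0,0,0,-21,0,0,45,0,0,0,-28,0,0,45,0,0,0,-35,0,0,45]'

```text
clock: 10.95
tool_pos: [0.602, -0.0696, 0.1811]
ee_rot: [0.841, 1.401, -0.842]
wrist_force: [-0.9, 0.1, 0.0]
width: 0.527
```

```bash
python3 go.py .597 .2687 .17 39
```

```text
[  0.437   6.184 -12.038] [-10.96   0.05  -0.02]
10.95 [ 0.602  -0.0696  0.1811] 13.0 [-0.93  0.13  0.04] 0.527
```

Now translate over to the knob (two calls), with the remaining turn in the second.

Call:
servo_tool --targets '[0,0.5,-1.0,0,0,0,45,0,1.1,-2.2,0,0,0,45,0,1.8,-3.5,0,0,0,45,0,2.5,-4.9,0,0,0,45,0,3.2,-6.3,0,0,0,45]'

```text
clock: 11.37
tool_pos: [0.5995, 0.1084, 0.1812]
ee_rot: [0.847, 1.398, -0.847]
wrist_force: [1.1, 0.5, -0.5]
width: 0.531
```

Call:
servo_tool --targets '[0.1,0.7,-1.3,-2,0,0,45,0.2,1.3,-2.6,-5,0,0,45,0.3,2,-3.9,-8,0,0,45,0.4,2.6,-5,-11,0,0,45,0.4,3.0,-5.7,-11,0,0,45]'

```text
clock: 11.78
tool_pos: [0.5984, 0.2721, 0.1706]
ee_rot: [0.694, 1.458, -0.693]
wrist_force: [-1.2, 0.2, -0.1]
width: 0.523
```

```bash
python3 snap.py w9; python3 go.py .597 .2687 .15 39; python3 - <<'E'
from h import *
import pickle
p,s=pickle.load(open("w9.pkl","rb"))
print(proj(p,[[.597,.2687,.096],[.554,.3245,.06],[.6565,.1955,.076]]))
E
```

```text
[ 0.838 -0.185  0.203] [ 0.14 -0.17 -0.1 ]
11.8333 [0.5974 0.2755 0.171 ] -10.0 [-3.98  1.99 -0.19] 0.525
[[252.80658905 212.60640084]
 [255.15483518 116.69293206]
 [253.20850454 298.67326873]]
```

View pics/w9.png

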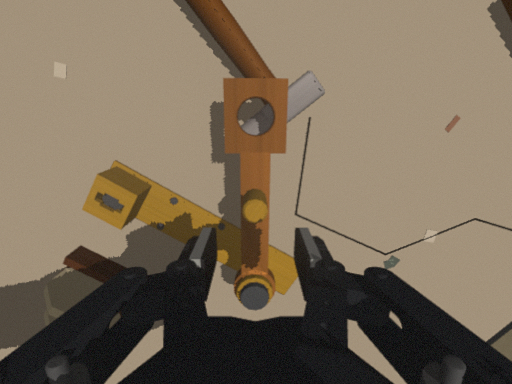

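Call:
servo_tool --targets '[0.5,-0.1,0.1,0,0,0,45,1.2,-0.1,0.1,0,0,0,45,1.9,-0.1,0.1,0,0,0,45,1.9,-0.1,0.1,0,0,0,45]'

```text
clock: 12.17
tool_pos: [0.5985, 0.2617, 0.1191]
ee_rot: [0.697, 1.457, -0.704]
wrist_force: [-1.4, -1.4, -0.7]
width: 0.529
```

```bash
python3 snap.py w10; python3 go.py .5972 .269 .088 39; python3 - <<'E'
from h import *
import pickle
p,s=pickle.load(open("w10.pkl","rb"))
print(proj(p,[[.597,.2687,.096],[.554,.3245,.06],s['tool_pos']-[0,0,.025]]))
E
```

```text
[ 1.323  0.113 -0.251] [-0.39  0.01  0.19]
12.2167 [0.599  0.2624 0.1211] -10.0 [-0.61 -0.03  0.08] 0.528
[[263.44080203 231.57254787]
 [264.93068153 104.37657583]
 [257.83029169 240.12358585]]
```

View pics/w10.png

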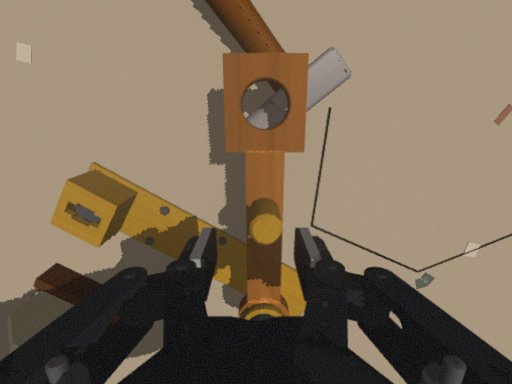

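Call:
servo_tool --targets '[0.3,0.13,-0.25,0,0,0,45,0.8,0.13,-0.25,0,0,0,45,1.3,0.13,-0.25,0,0,0,45,1.3,0.13,-0.25,0,0,0,35,1.3,0.13,-0.25,0,0,0,24]'

```text
clock: 12.63
tool_pos: [0.5975, 0.2711, 0.0893]
ee_rot: [0.698, 1.456, -0.7]
wrist_force: [-0.6, -0.1, 0.7]
width: 0.291
```

Call:
servo_tool --targets '[0,0,0,0,0,0,24,0,0,0,0,0,0,24]'

```text
clock: 12.8
tool_pos: [0.5983, 0.2717, 0.0909]
ee_rot: [0.699, 1.455, -0.698]
wrist_force: [0.0, -0.4, 0.5]
width: 0.282
```

```bash
python3 snap.py w11; python3 - <<'E'
from plant import arm
from h import *
s=arm.read_state();print(s['tool_pos'],s['wrist_force'],s['width'])
P=np.array([.6566,.1953]);r=.095
k=s['tool_pos'][:2]-P;print("ang",np.degrees(np.arctan2(k[1],k[0])),np.linalg.norm(k))
for a in (129.1,188.2): print(P+r*np.array([np.cos(np.radians(a)),np.sin(np.radians(a))]))
# arc steps in tool frame: start angle a0, per call rotation da ; tool y tangential
for da in(5,6,30,29):
    t=np.radians(da); print(da, r*np.sin(t)/.025, r*(1-np.cos(t))/.025)
print(Rn.from_rotvec(s['ee_rot']).as_matrix().round(2))
E
```

```text
[0.59825086 0.27166526 0.09090764] [-0.30966472  0.43242307  0.75942733] 0.27790742024850873
ang 127.38270866108846 0.09610553895389685
[0.5966858  0.26902441]
[0.56257126 0.18175025]
5 0.331191822441101 0.014460147251366929
6 0.3972081604170831 0.020816797600561498
30 1.8999999999999997 0.5091034656191329
29 1.8422765569360806 0.4764451128702961
[[ 0.    0.78  0.63]
 [ 0.    0.63 -0.78]
 [-1.    0.    0.  ]]
```

View pics/w11.png

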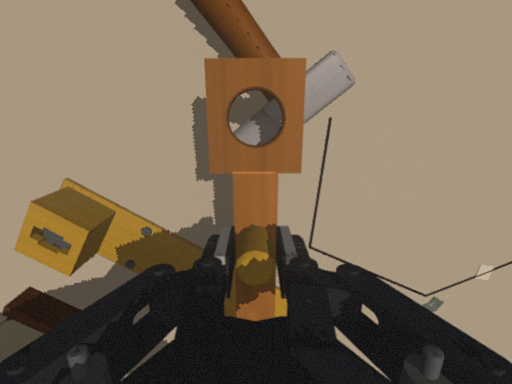

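Call:
servo_tool --targets '[0,-0.4,0.02,-6,0,0,24,0,-0.79,0.08,-12,0,0,24,0,-1.17,0.19,-18,0,0,24,0,-1.55,0.33,-24,0,0,24,0,-1.9,0.51,-30,0,0,24]'

```text
clock: 13.27
tool_pos: [0.5687, 0.2321, 0.091]
ee_rot: [0.288, 1.551, -0.286]
wrist_force: [0.2, 1.2, 0.9]
width: 0.286
```

Call:
servo_tool --targets '[0,-0.4,0.02,-6,0,0,24,0,-0.79,0.08,-12,0,0,24,0,-1.11,0.16,-17,0,0,24,0,-1.42,0.28,-22,0,0,24,0,-1.67,0.39,-26,0,0,24]'

```text
clock: 13.68
tool_pos: [0.5629, 0.189, 0.0908]
ee_rot: [-0.068, 1.569, 0.068]
wrist_force: [-0.6, 1.1, 0.8]
width: 0.278
```

Call:
servo_tool --targets '[0,0,0,0,0,0,24,0,0,0,0,0,0,24]'

```text
clock: 13.85
tool_pos: [0.5631, 0.1892, 0.0906]
ee_rot: [-0.062, 1.569, 0.062]
wrist_force: [0.2, 0.9, -0.7]
width: 0.278
```

```bash
python3 snap.py w12; python3 go.py .5626 .1818 .09 98.2
```

```text
[ 0.024 -0.314 -0.039] [-3.66  0.03 -0.01]
13.9 [0.5629 0.1897 0.0906] 44.0 [-0.47 -0.76 -0.17] 0.282
```

View pics/w12.png

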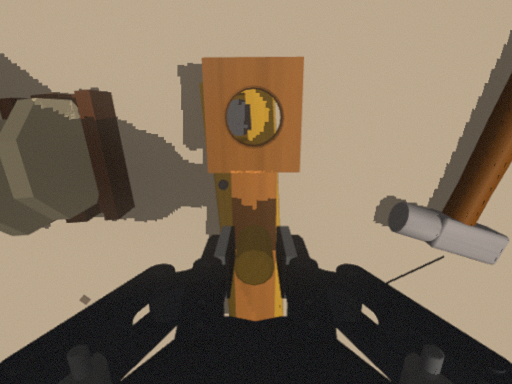

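Call:
servo_tool --targets '[0,-0.15,0,-2,0,0,24,0,-0.31,-0.02,-3.7,0,0,24,0,-0.31,-0.02,-3.7,0,0,15,0,-0.31,-0.02,-3.7,0,0,15,0,-0.31,-0.02,-3.7,0,0,15]'

```text
clock: 14.32
tool_pos: [0.563, 0.1823, 0.0908]
ee_rot: [-0.114, 1.567, 0.114]
wrist_force: [-1.6, -0.5, 5.5]
width: 0.212
```

Call:
servo_tool --targets '[0,0,0,0,0,0,15,0,0,0,0,0,0,15]'

```text
clock: 14.48
tool_pos: [0.563, 0.1823, 0.0908]
ee_rot: [-0.115, 1.567, 0.115]
wrist_force: [-1.6, -0.7, 4.9]
width: 0.21
```

```bash
python3 snap.py w13; python3 go.py .5626 .1818 .09 98.2;python3 - <<'E'
import cv2
im=cv2.imread("pics/w13.png");cv2.imwrite("pics/w13c.png",cv2.resize(im[60:180,195:315],None,fx=5,fy=5,interpolation=cv2.INTER_CUBIC))
from h import *
import pickle
p,s=pickle.load(open("w13.pkl","rb"))
print((proj(p,[[.4934,.1717,.06],[.4934,.1717,.044]])-[195,60])*5)
E
```

```text
[ 0.032 -0.018 -0.019] [ 0.17  0.04 -0.01]
14.5333 [0.563  0.1823 0.0908] 48.0 [-1.37 -1.09  5.26] 0.212
[[304.40106674 290.18013257]
 [303.88849931 287.25478479]]
```

View pics/w13c.png

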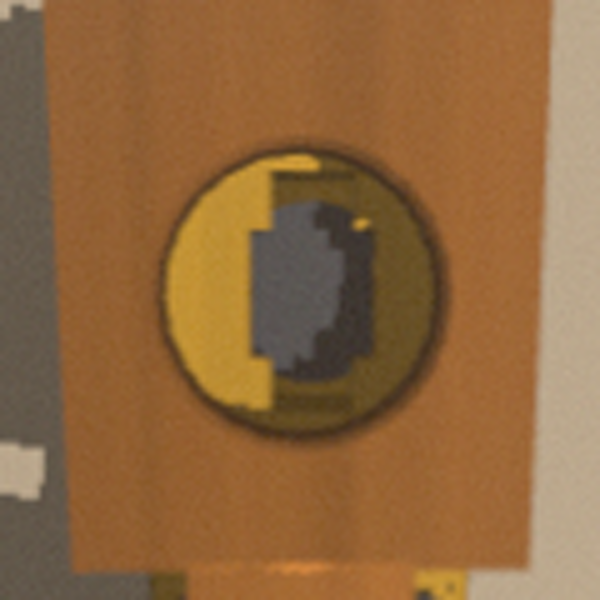

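Call:
servo_tool --targets '[0,0.025,0,0,0,0,15,0,0.025,0,0,0,0,15,0,0.025,0,0,0,0,30,0,0.025,0,0,0,0,45,0,0.025,0,0,0,0,45]'

```text
clock: 14.95
tool_pos: [0.5627, 0.1823, 0.0901]
ee_rot: [-0.115, 1.568, 0.115]
wrist_force: [-0.4, -0.4, 0.1]
width: 0.523
```

Call:
servo_tool --targets '[0,0,0,0,0,0,45,-0.5,0,0,0,0,0,45,-1.5,0,0,0,0,0,45,-2.8,0,0,0,0,0,45,-4,0,0,0,0,0,45]'

```text
clock: 15.37
tool_pos: [0.5625, 0.1825, 0.1924]
ee_rot: [-0.115, 1.568, 0.116]
wrist_force: [1.3, -0.3, 0.5]
width: 0.526
```

```bash
python3 snap.py w14; python3 go.py .451 -.249 .19 79.5;python3 - <<'E'
import cv2
im=cv2.imread("pics/w14.png");cv2.imwrite("pics/w14c.png",cv2.resize(im[60:260,155:355],None,fx=3,fy=3,interpolation=cv2.INTER_CUBIC))
from h import *
import pickle
p,s=pickle.load(open("w13.pkl","rb"))
G=lambda L:np.array(L)/5+[195,60]
print("socket",onz(p,G([[312,292]]),.044),"hole",onz(p,G([[303,292]]),.06))
l=onz(p,G([[271,175],[271,405],[355,180],[355,405]]),.044);print(np.degrees(np.arctan2(*(l[1]-l[0])[1::-1])),np.degrees(np.arctan2(*(l[3]-l[2])[1::-1])))
E
```

```text
[  0.261 -16.476  -7.024] [18.93  0.35 -0.18]
15.4167 [0.5642 0.1842 0.1985] 51.0 [1.57 1.47 5.33] 0.526
socket [[0.49379884 0.17273177 0.044     ]] hole [[0.49360866 0.17157935 0.06      ]]
8.057202074210565 9.018293997413979
```

View pics/w14.png

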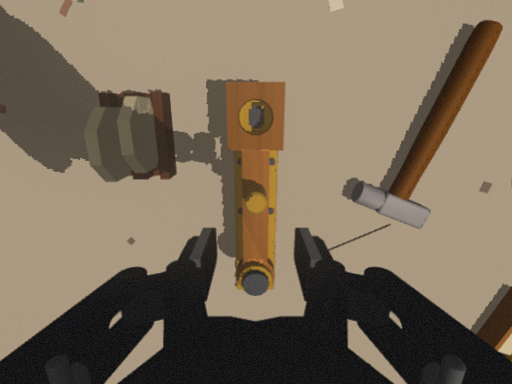

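Hole and slot are lined up (256,117). Moving to the peg.

Call:
servo_tool --targets '[0,-1.0,-0.4,0,0,0,55,0,-2.3,-1.0,0,0,0,55,0,-3.7,-1.6,0,0,0,55,0,-5.1,-2.2,0,0,0,55,0,-6.5,-2.8,0,0,0,55]'

```text
clock: 15.83
tool_pos: [0.5166, 0.01, 0.1908]
ee_rot: [-0.116, 1.567, 0.115]
wrist_force: [0.9, -0.4, 1.3]
width: 0.645
```

Call:
servo_tool --targets '[0,-1.4,-0.6,3,0,0,55,0,-2.8,-1.2,8,0,0,55,0,-4.1,-1.8,12,0,0,55,0,-5.3,-2.4,16,0,0,55,0,-6.5,-2.8,19,0,0,55]'

```text
clock: 16.25
tool_pos: [0.4706, -0.1615, 0.1909]
ee_rot: [0.148, 1.566, -0.15]
wrist_force: [0.8, -0.7, 0.1]
width: 0.645
```

```bash
python3 go.py .451 -.249 .17 79.5
```

```text
[ 0.842 -3.583 -0.113] [-0.35  0.    0.08]
16.25 [ 0.4706 -0.1615  0.1909] 73.0 [ 0.78 -0.72  0.12] 0.645
```

Call:
servo_tool --targets '[0,-1.2,0,0,0,0,55,0.3,-2.4,-0.1,0,0,0,55,0.8,-3.3,-0.1,0,0,0,55,0.8,-3.55,-0.1,0,0,0,55,0.8,-3.55,-0.1,0,0,0,55]'

```text
clock: 16.67
tool_pos: [0.4524, -0.2481, 0.1703]
ee_rot: [0.148, 1.566, -0.147]
wrist_force: [0.2, 0.3, 1.2]
width: 0.646
```

```bash
python3 snap.py w15; python3 go.py .451 -.249 .17 79.5;python3 - <<'E'
import cv2
im=cv2.imread("pics/w15.png");cv2.imwrite("pics/w15c.png",cv2.resize(im[130:270,175:335],None,fx=5,fy=4,interpolation=cv2.INTER_CUBIC))
E
```

```text
[ 0.032 -0.124 -0.065] [-0.14  0.02 -0.03]
16.7167 [ 0.4532 -0.2463  0.1708] 81.0 [ 0.   -0.39  1.1 ] 0.646
```

View pics/w15c.png

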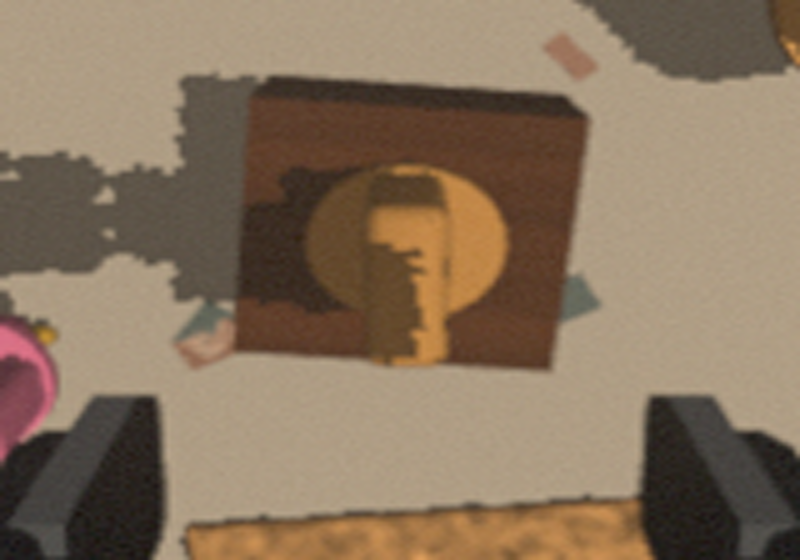

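```bash
python3 - <<'E'
from h import *
import pickle
p,s=pickle.load(open("w15.pkl","rb"))
G=lambda L:np.array(L)/[5,4]+[175,130]
w=onz(p,G([[372,206],[447,208],[445,363],[368,363]]),.079);print(w.round(4).tolist(),w.mean(0))
for a,b in((0,3),(1,2)): d=w[b]-w[a];print(np.linalg.norm(d),np.degrees(np.arctan2(d[1],d[0])))
f=onz(p,G([[407,240]]),.045);print("flange",f)
r=onz(p,G([[250,97],[588,115],[550,370],[236,350]]),.04);print(r.round(4).tolist(),r.mean(0))
E
python3 go.py .451 -.249 .09 79.5
```

```text
[[0.4321, -0.25, 0.079], [0.4348, -0.2382, 0.079], [0.4678, -0.2445, 0.079], [0.4654, -0.2572, 0.079]] [ 0.45004051 -0.24750125  0.079     ]
0.03404744473964401 -12.240157997286076
0.03362403399540795 -10.765587942348999
flange [[ 0.4499203  -0.24744141  0.045     ]]
[[0.412, -0.2699, 0.04], [0.4278, -0.2089, 0.04], [0.49, -0.2258, 0.04], [0.473, -0.2864, 0.04]] [ 0.45068562 -0.24775101  0.04      ]
[ 3.232 -0.125 -0.066] [-0.14  0.02 -0.03]
16.7167 [ 0.4532 -0.2463  0.1708] 81.0 [ 0.   -0.39  1.1 ] 0.646
```

Call:
servo_tool --targets '[0.5,-0.09,-0.09,0.4,0,0,50,1.5,-0.09,-0.09,0.4,0,0,50,2.5,-0.09,-0.09,0.4,0,0,45,2.9,-0.09,-0.09,0.4,0,0,45,2.9,-0.09,-0.09,0.4,0,0,45]'

```text
clock: 17.13
tool_pos: [0.4496, -0.2465, 0.0961]
ee_rot: [0.15, 1.568, -0.148]
wrist_force: [-0.5, 0.0, 1.1]
width: 0.527
```

Call:
servo_tool --targets '[0,0,0,0,0,0,45]'

```text
clock: 17.22
tool_pos: [0.4509, -0.2472, 0.0983]
ee_rot: [0.15, 1.565, -0.149]
wrist_force: [0.4, -0.4, 0.7]
width: 0.527
```

```bash
python3 go.py .4505 -.248 .074 79; python3 snap.py w16
```

```text
[ 0.974 -0.035 -0.01 ] [ 0.11  0.01 -0.02]
17.2167 [ 0.4509 -0.2472  0.0983] 77.0 [ 0.4  -0.38  0.69] 0.527
```

View pics/w16.png

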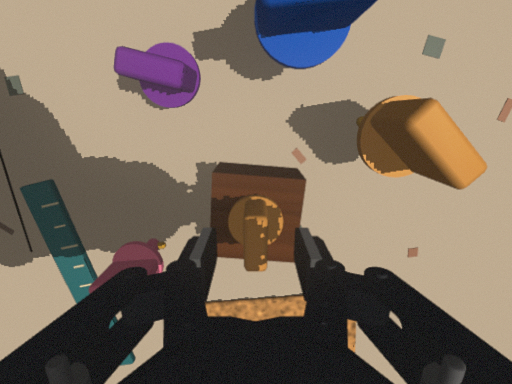

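Call:
servo_tool --targets '[0.5,-0.03,0,0,0,0,45,0.97,-0.03,0,0,0,0,45,0.97,-0.03,0,0,0,0,30,0.97,-0.03,0,0,0,0,10,0.97,-0.03,0,0,0,0,5]'

```text
clock: 17.68
tool_pos: [0.4505, -0.2487, 0.0738]
ee_rot: [0.151, 1.565, -0.15]
wrist_force: [-0.4, 0.8, -1.2]
width: 0.151
```

Call:
servo_tool --targets '[0,0,0,0,0,0,5,0,0,0,0,0,0,5,0,0,0,0,0,0,5,0,0,0,0,0,0,5]'

```text
clock: 18.02
tool_pos: [0.4504, -0.2488, 0.0738]
ee_rot: [0.151, 1.565, -0.15]
wrist_force: [-0.1, 1.8, 0.4]
width: 0.157
```

```bash
python3 go.py .4505 -.248 .074 79
```

```text
[-0.009  0.03  -0.003] [ 0.01  0.02 -0.01]
18.0167 [ 0.4504 -0.2488  0.0738] 76.0 [-0.11  1.75  0.36] 0.157
```

Call:
servo_tool --targets '[-0.4,0,0,0,0,0,5,-1.2,0,0,0,0,0,5,-2.4,0,0,0,0,0,5,-3.8,0,0,0,0,0,5,-5.0,0,0,0,0,0,5]'

```text
clock: 18.43
tool_pos: [0.4504, -0.2489, 0.2011]
ee_rot: [0.15, 1.565, -0.151]
wrist_force: [0.1, -0.5, -0.4]
width: 0.158
```

Call:
servo_tool --targets '[0,0,0,0,0,0,5,0,0,0,0,0,0,5]'

```text
clock: 18.6
tool_pos: [0.4509, -0.2497, 0.2004]
ee_rot: [0.149, 1.563, -0.153]
wrist_force: [-1.5, 0.3, -1.3]
width: 0.154
```

```bash
python3 go.py .4937 .1724 .20 98.3; python3 snap.py w17
```

```text
[-0.025 16.899 -1.554] [-19.34   0.13   0.16]
18.6 [ 0.4509 -0.2497  0.2004] 82.0 [-1.48  0.26 -1.34] 0.154
```

View pics/w17.png

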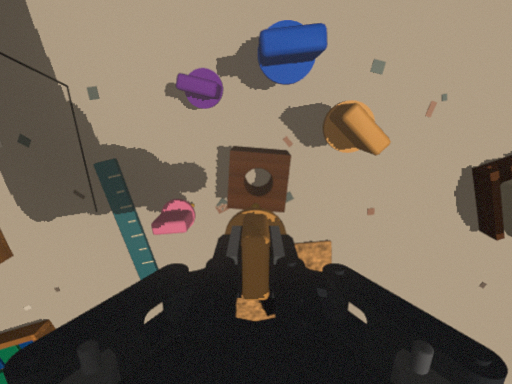

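```bash
python3 - <<'E'
from h import *
import pickle
p,s=pickle.load(open("w17.pkl","rb"))
R=Rn.from_rotvec(s['ee_rot']);T=s['tool_pos']
def P(x,y,z): return proj(p,T+R.apply([x,y,z]))[0].round(1)
for d in(-.002,0,.002):
    print(d,"flange top front",P(.0288,0,-.019+d),"L",P(.0288,-.019,d),"R",P(.0288,.019,d),"wing top front",P(-.0052,0,-.018+d),"wing top back",P(-.0052,0,.018+d), "flange-bot front",P(.0338,0,-.019+d))
im=cv2.imread("pics/w17.png");cv2.imwrite("pics/w17c.png",cv2.resize(im[190:310,205:305],None,fx=6,fy=5,interpolation=cv2.INTER_CUBIC))
E
```

```text
-0.002 flange top front [257.1 205.8] L [225.3 235.7] R [288.7 235.7] wing top front [257.7 232.8] wing top back [257.5 298.7] flange-bot front [257. 203.]
0 flange top front [257.1 209.1] L [225.4 238.7] R [288.6 238.7] wing top front [257.7 236.8] wing top back [257.4 302. ] flange-bot front [257.  206.2]
0.002 flange top front [257.1 212.3] L [225.5 241.7] R [288.5 241.7] wing top front [257.7 240.7] wing top back [257.4 305.3] flange-bot front [257.  209.3]
```

View pics/w17c.png

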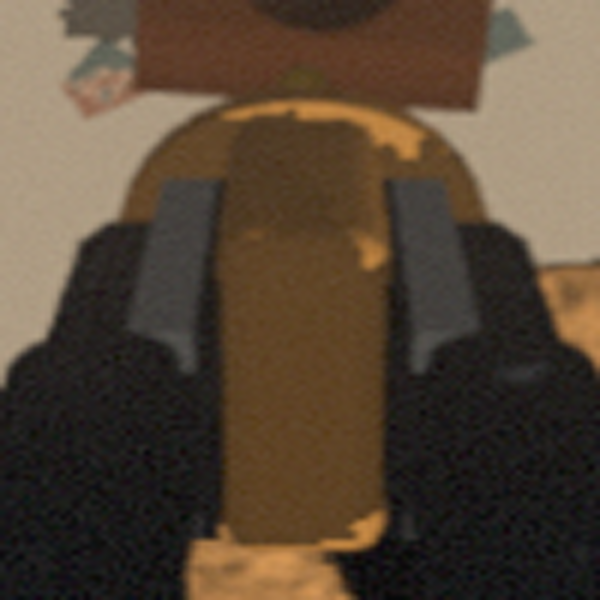

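Call:
servo_tool --targets '[0,0.9,-0.1,0,0,0,5,0,2.1,-0.2,0,0,0,5,0,3.4,-0.3,0,0,0,5,0,4.7,-0.4,0,0,0,5,0,6.0,-0.6,0,0,0,5]'

```text
clock: 19.07
tool_pos: [0.4635, -0.0977, 0.1976]
ee_rot: [0.152, 1.567, -0.151]
wrist_force: [-0.1, 0.8, -0.5]
width: 0.153
```

Call:
servo_tool --targets '[0,1.3,-0.1,-3,0,0,5,0,2.6,-0.2,-7,0,0,5,0,3.9,-0.4,-11,0,0,5,0,5.2,-0.5,-15,0,0,5,0,6.4,-0.6,-19,0,0,5]'

```text
clock: 19.48
tool_pos: [0.4792, 0.0624, 0.1976]
ee_rot: [-0.113, 1.569, 0.112]
wrist_force: [0.1, -0.1, -0.0]
width: 0.151
```

```bash
python3 go.py .4937 .1724 .19 98.3
```

```text
[0.3   4.272 1.203] [-0.1  -0.08  0.04]
19.4833 [0.4792 0.0624 0.1976] 69.0 [ 0.1  -0.11 -0.04] 0.151
```

Call:
servo_tool --targets '[0,1.2,0.3,0,0,0,5,0,2.4,0.7,0,0,0,5,0,3.5,1.0,0,0,0,5,0.3,4.2,1.2,0,0,0,5,0.3,4.27,1.2,0,0,0,5]'

```text
clock: 19.9
tool_pos: [0.4932, 0.1747, 0.1893]
ee_rot: [-0.113, 1.57, 0.115]
wrist_force: [-1.2, 0.1, -0.6]
width: 0.155
```

Call:
servo_tool --targets '[0,0,0,0,0,0,5,0,0,0,0,0,0,5]'

```text
clock: 20.07
tool_pos: [0.4945, 0.1701, 0.1903]
ee_rot: [-0.11, 1.57, 0.109]
wrist_force: [0.0, -0.7, -1.0]
width: 0.151
```

```bash
python3 go.py .4937 .1724 .14 98.3; python3 snap.py w18;python3 - <<'E'
from plant import arm
from h import *
s=arm.read_state()
for n in("scene","top"):
    im=arm.read_camera(n);p=arm.camera_params(n)
    c=proj(p,[[.4937,.1724,.06]])[0];print(n,c)
    x,y=c.astype(int)
    im=im[max(0,y-70):y+50,max(0,x-60):x+60]
    cv2.imwrite(f"pics/{n}18.png",cv2.resize(im,None,fx=5,fy=5,interpolation=cv2.INTER_CUBIC))
E
```

```text
[ 2.012  0.098 -0.015] [-0.3  -0.09  0.03]
20.0667 [0.4945 0.1701 0.1903] 55.0 [ 0.02 -0.72 -1.03] 0.151
scene [318.98350923 175.69701244]
top [194.04076866 195.28492338]
```

View pics/w18.png

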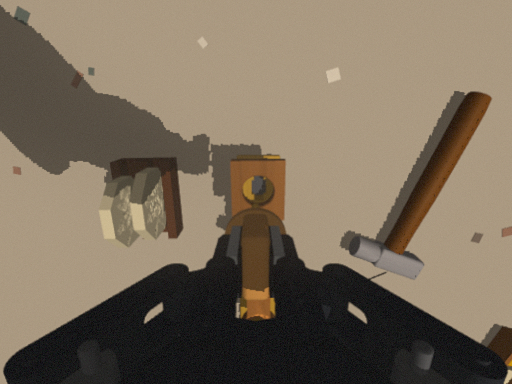

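View pics/scene18.png

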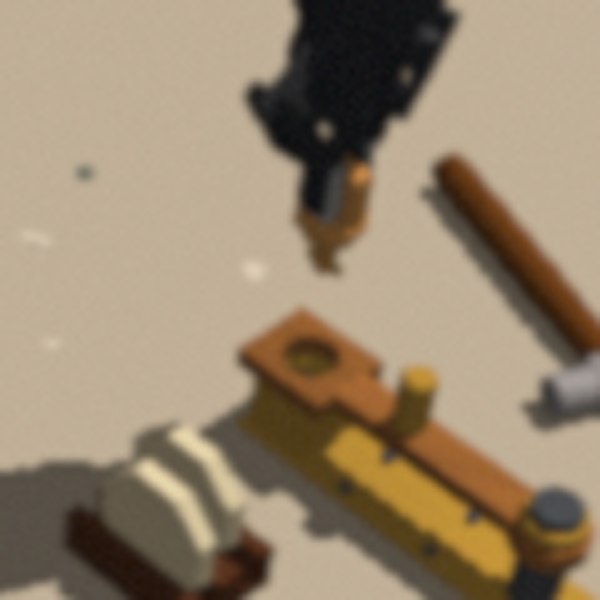

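View pics/top18.png

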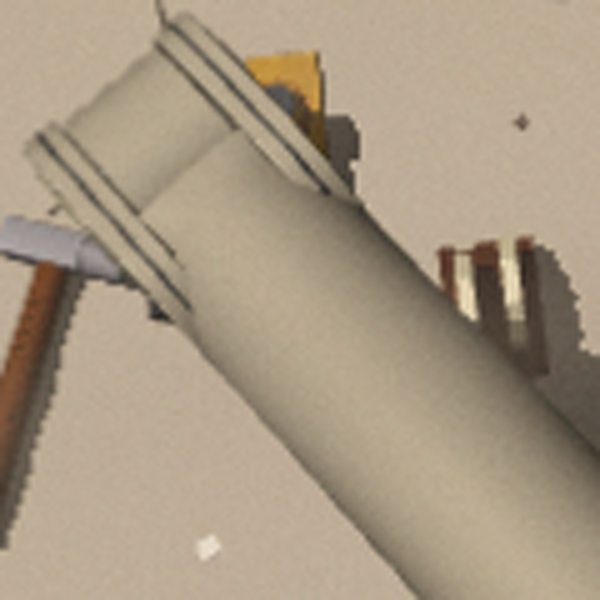

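```bash
python3 - <<'E'
from h import *
import pickle
im=cv2.imread("pics/w18.png");cv2.imwrite("pics/w18c.png",cv2.resize(im[150:230,215:305],None,fx=7,fy=7,interpolation=cv2.INTER_CUBIC))
p,s=pickle.load(open("w18.pkl","rb"));print((proj(p,[[.4937,.1724,.044],[.4937,.1724,.06]])-[215,150])*7)
R=Rn.from_rotvec(s['ee_rot']);T=s['tool_pos']
print("peg flange front predicted",(proj(p,T+R.apply([.0288,0,-.019]))-[215,150])*7,"pads",)
E
```

```text
[[302.25782338 256.23388765]
 [303.56410059 287.11077351]]
peg flange front predicted [[289.7597825  416.89164427]] pads
```

View pics/w18c.png

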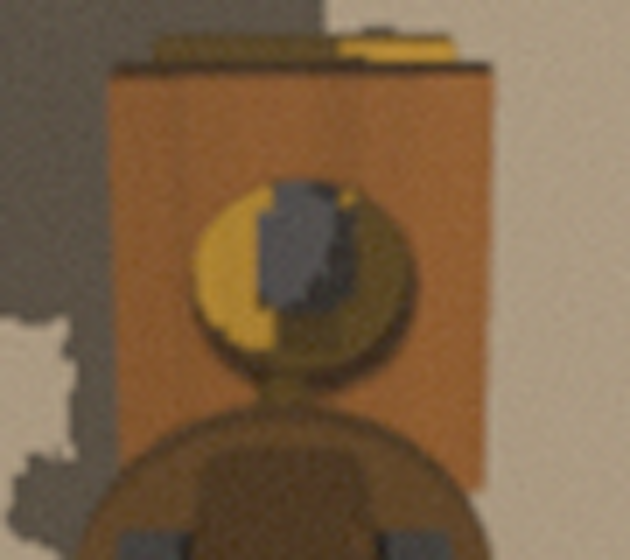

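```bash
python3 - <<'E'
from h import *
import pickle
for n in range(1,19):
    p,s=pickle.load(open(f"w{n}.pkl","rb"))
    R=Rn.from_rotvec(s['ee_rot']);T=s['tool_pos']
    # camera pose in tool frame
    c=R.inv().apply(-p['R'].T@p['t']-T); ax=R.inv().apply(p['R'][2])
    print(n,(c*1000).round(2),ax.round(4),proj(p,T+R.apply([.006,0,0]))[0].round(1),proj(p,T+R.apply([.0288,0,0]))[0].round(1))
E
```

```text
1 [-117.27    0.75  -70.76] [ 9.589e-01 -6.000e-04  2.837e-01] [253.8 254.6] [254.  235.2]
2 [-117.3     0.6   -70.72] [ 9.590e-01 -6.000e-04  2.836e-01] [254.  254.5] [254.2 235.1]
3 [-117.31    0.65  -70.74] [ 9.590e-01 -6.000e-04  2.835e-01] [254.  254.6] [254.1 235.2]
4 [-117.29    0.59  -70.71] [ 9.590e-01 -6.000e-04  2.836e-01] [254.1 254.5] [254.2 235.1]
5 [-117.27    0.64  -70.68] [ 9.589e-01 -6.000e-04  2.836e-01] [254.  254.5] [254.2 235.1]
6 [-117.3     0.61  -70.71] [ 9.590e-01 -7.000e-04  2.836e-01] [254.1 254.5] [254.2 235.1]
7 [-117.3     0.89  -70.87] [ 9.589e-01 -6.000e-04  2.837e-01] [253.5 254.7] [253.7 235.3]
8 [-117.3     0.88  -70.86] [ 9.589e-01 -6.000e-04  2.837e-01] [253.5 254.7] [253.7 235.3]
9 [-117.28   -1.57  -72.  ] [9.591e-01 4.000e-04 2.830e-01] [258.  256.9] [257.6 237.3]
10 [-117.27   -1.55  -71.98] [9.591e-01 4.000e-04 2.829e-01] [258.  256.9] [257.6 237.2]
11 [-117.29   -1.56  -72.  ] [9.591e-01 4.000e-04 2.830e-01] [258.  256.9] [257.6 237.3]
12 [-117.29   -1.01  -73.33] [9.590e-01 9.000e-04 2.835e-01] [256.8 259. ] [256.5 239.1]
13 [-117.27   -0.93  -73.41] [9.590e-01 8.000e-04 2.836e-01] [256.6 259.2] [256.4 239.2]
14 [-117.27   -0.93  -73.42] [9.590e-01 8.000e-04 2.836e-01] [256.6 259.2] [256.4 239.2]
15 [-117.25   -1.32  -73.05] [9.590e-01 8.000e-04 2.833e-01] [257.4 258.6] [257.1 238.8]
16 [-117.3    -1.31  -73.04] [9.590e-01 7.000e-04 2.833e-01] [257.4 258.6] [257.1 238.7]
17 [-117.27   -1.29  -73.04] [9.590e-01 8.000e-04 2.833e-01] [257.3 258.6] [257.  238.7]
18 [-117.3    -0.9   -73.41] [9.589e-01 8.000e-04 2.836e-01] [256.6 259.1] [256.3 239.2]
```

```bash
python3 go.py .4946 .1735 .125 98.3
```

```text
[2.636 0.165 0.004] [-0.42 -0.01  0.04]
20.2167 [0.4951 0.1694 0.1909] 55.0 [ 0.07 -0.64 -0.74] 0.154
```

Call:
servo_tool --targets '[0.6,0.16,0,-0.4,0,0,5,1.4,0.16,0,-0.4,0,0,5,2.2,0.16,0,-0.4,0,0,5,2.64,0.16,0,-0.4,0,0,5,2.64,0.16,0,-0.4,0,0,5]'

```text
clock: 20.63
tool_pos: [0.4931, 0.1737, 0.1226]
ee_rot: [-0.115, 1.571, 0.114]
wrist_force: [1.0, 0.2, -0.9]
width: 0.151
```

Call:
servo_tool --targets '[0,0,0,0,0,0,5,0,0,0,0,0,0,5,0,0,0,0,0,0,5]'

```text
clock: 20.88
tool_pos: [0.4948, 0.1751, 0.1261]
ee_rot: [-0.115, 1.566, 0.115]
wrist_force: [-0.2, -0.4, -0.5]
width: 0.155
```

```bash
python3 go.py .4946 .1735 .125 98.3; python3 snap.py w19; python3 - <<'E'
import cv2
from plant import arm
im=cv2.imread("pics/w19.png");cv2.imwrite("pics/w19c.png",cv2.resize(im[140:300,195:325],None,fx=5,fy=3.7,interpolation=cv2.INTER_CUBIC))
im=arm.read_camera("scene");cv2.imwrite("pics/s19.png",cv2.resize(im[120:215,265:385],None,fx=6,fy=6,interpolation=cv2.INTER_CUBIC))
E
```

```text
[ 0.043 -0.062 -0.018] [ 0.09  0.09 -0.01]
20.8833 [0.4948 0.1751 0.1261] 51.0 [-0.17 -0.36 -0.49] 0.155
```

View pics/w19c.png

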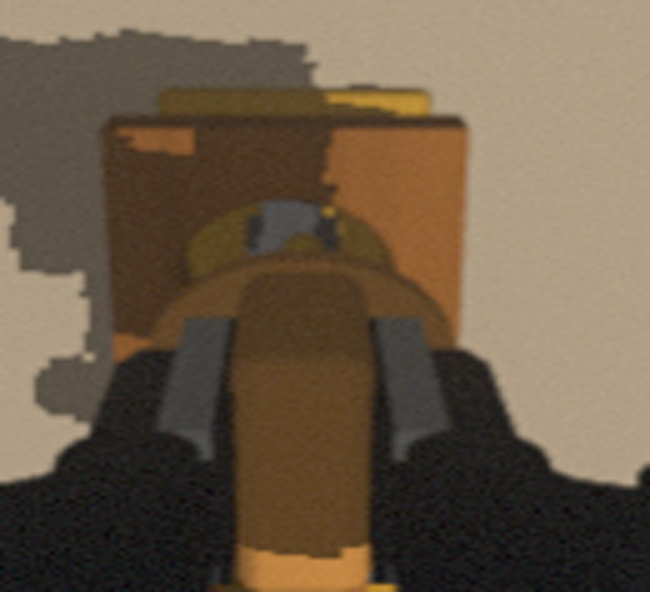

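View pics/s19.png

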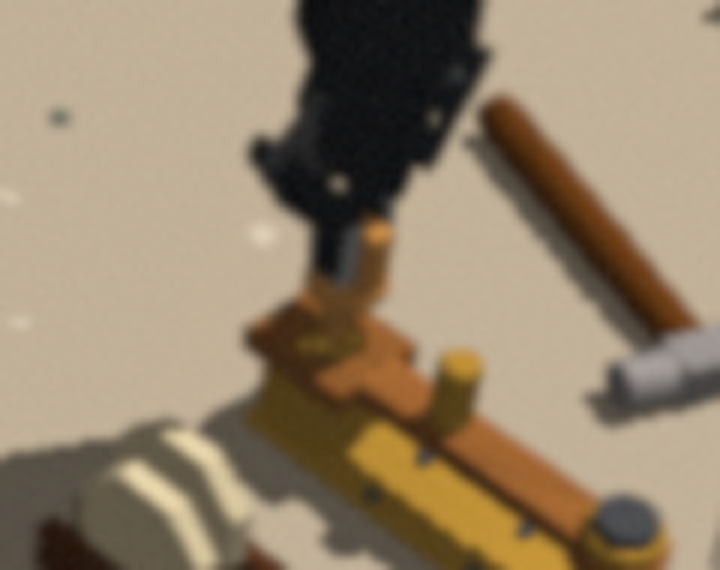

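Call:
servo_tool --targets '[0.15,-0.05,-0.01,0,0,0,5,0.3,-0.05,-0.01,0,0,0,5,0.3,-0.05,-0.01,0,0,0,5,0.3,-0.05,-0.01,0,0,0,5]'

```text
clock: 21.32
tool_pos: [0.494, 0.1735, 0.1173]
ee_rot: [-0.115, 1.568, 0.115]
wrist_force: [0.6, 1.6, -0.6]
width: 0.154
```

Call:
servo_tool --targets '[0,0,0,0,0,0,5,0,0,0,0,0,0,5]'

```text
clock: 21.48
tool_pos: [0.4942, 0.1737, 0.1176]
ee_rot: [-0.115, 1.568, 0.115]
wrist_force: [-0.3, 0.6, -0.3]
width: 0.156
```

```bash
python3 go.py .4946 .1737 .113 98.3; python3 snap.py w20; python3 - <<'E'
import cv2
im=cv2.imread("pics/w20.png");cv2.imwrite("pics/w20c.png",cv2.resize(im[160:260,205:305],None,fx=6,fy=6,interpolation=cv2.INTER_CUBIC))
E
```

```text
[ 0.186 -0.003  0.015] [ 0.11  0.01 -0.  ]
21.4833 [0.4942 0.1737 0.1176] 51.0 [-0.3   0.64 -0.3 ] 0.156
```

View pics/w20c.png

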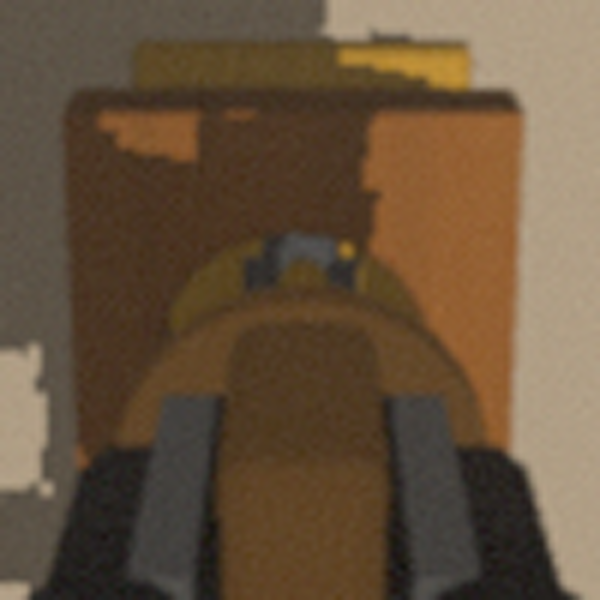

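Call:
servo_tool --targets '[0.15,0,0.01,0,0,0,5,0.3,0,0.01,0,0,0,5,0.4,0,0.01,0,0,0,5]'

```text
clock: 21.78
tool_pos: [0.4943, 0.1735, 0.107]
ee_rot: [-0.115, 1.568, 0.115]
wrist_force: [-0.4, -0.2, -0.2]
width: 0.15
```

```bash
python3 go.py .4946 .1737 .1 98.3
```

```text
[0.278 0.005 0.013] [ 0.1  -0.02  0.01]
21.7833 [0.4943 0.1735 0.107 ] 50.0 [-0.43 -0.23 -0.23] 0.15
```

Call:
servo_tool --targets '[0.15,0,0.01,0,0,0,5,0.3,0,0.01,0,0,0,5,0.3,0,0.01,0,0,0,5]'

```text
clock: 22.03
tool_pos: [0.4947, 0.1737, 0.0995]
ee_rot: [-0.115, 1.568, 0.115]
wrist_force: [0.7, -0.7, 3.2]
width: 0.156
```

```bash
python3 go.py .4946 .1737 .0938 98.3
```

```text
[ 0.228  0.    -0.003] [ 0.11 -0.01 -0.  ]
22.0333 [0.4947 0.1737 0.0995] 50.0 [ 0.68 -0.73  3.22] 0.156
```

Call:
servo_tool --targets '[0.12,0,0,0,0,0,5,0.2,0,0,0,0,0,5,0.2,0,0,0,0,0,5]'

```text
clock: 22.28
tool_pos: [0.4947, 0.1738, 0.0949]
ee_rot: [-0.115, 1.568, 0.115]
wrist_force: [-0.1, -0.6, 4.0]
width: 0.157
```

Call:
servo_tool --targets '[0.04,0,0,0,0,0,5,0.04,0,0,0,0,0,5]'

```text
clock: 22.45
tool_pos: [0.4948, 0.1738, 0.0941]
ee_rot: [-0.115, 1.567, 0.115]
wrist_force: [-0.9, -1.0, 3.7]
width: 0.157
```

```bash
python3 go.py .4946 .1737 .0938 98.3
```

```text
[ 0.012 -0.001 -0.007] [0.1  0.02 0.  ]
22.45 [0.4948 0.1738 0.0941] 50.0 [-0.93 -1.03  3.7 ] 0.157
```

Call:
servo_tool --targets '[0,0,0,5,0,0,5,0,0,0,11,0,0,5,0,0,0,18,0,0,5,0,0,0,25,0,0,5,0,0,0,32,0,0,5]'

```text
clock: 22.87
tool_pos: [0.495, 0.1739, 0.0944]
ee_rot: [0.328, 1.545, -0.327]
wrist_force: [-0.4, 0.6, 3.6]
width: 0.154
```

```bash
python3 go.py .4946 .1737 .0938 8.3; python3 - <<'E'
from plant import arm
print(arm.read_state()['torque'])
E
```

```text
[ 0.023 -0.015 -0.01 ] [ 5.776e+01  1.000e-02 -6.000e-02]
22.8667 [0.495  0.1739 0.0944] 21.0 [-0.4   0.58  3.62] 0.154
[0.07178354 0.01786837 0.06938069]
```

Turning freely. Continue the remaining 58°.

Call:
servo_tool --targets '[0,0,0,7,0,0,5,0,0,0,14,0,0,5,0,0,0,21,0,0,5,0,0,0,28,0,0,5,0,0,0,35,0,0,5]'

```text
clock: 23.28
tool_pos: [0.4951, 0.1739, 0.0944]
ee_rot: [0.802, 1.417, -0.801]
wrist_force: [-0.3, -0.0, 3.6]
width: 0.155
```

Call:
servo_tool --targets '[0,0,0,7,0,0,5,0,0,0,14,0,0,5,0,0,0,20,0,0,5,0,0,0,23,0,0,5,0,0,0,23,0,0,5]'

```text
clock: 23.7
tool_pos: [0.4951, 0.1739, 0.0945]
ee_rot: [1.103, 1.273, -1.101]
wrist_force: [0.2, 0.4, 3.8]
width: 0.152
```

```bash
python3 go.py .4946 .1737 .0968 8.3; python3 snap.py w21; python3 - <<'E'
from plant import arm
print(arm.read_state()['torque'])
E
```

```text
[-0.094 -0.019  0.006] [-0.03  0.01 -0.07]
23.7 [0.4951 0.1739 0.0945] -32.0 [0.2  0.4  3.76] 0.152
[ 0.01745783 -0.19710914 -0.05265457]
```

View pics/w21.png

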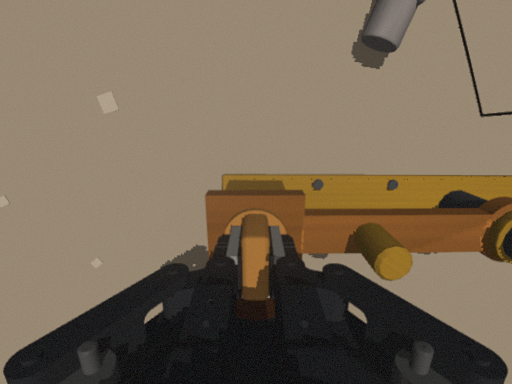

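Call:
servo_tool --targets '[-0.04,0,0,0,0,0,5,-0.09,0,0,0,0,0,5,-0.09,0,0,0,0,0,5]'

```text
clock: 24.0
tool_pos: [0.495, 0.1739, 0.0966]
ee_rot: [1.1, 1.275, -1.099]
wrist_force: [1.8, 1.7, 3.2]
width: 0.154
```

Call:
servo_tool --targets '[0,0,0,0,0,0,15,0,0,0,0,0,0,22,0,0,0,0,0,0,32,0,0,0,0,0,0,36,0,0,0,0,0,0,36]'

```text
clock: 24.42
tool_pos: [0.4944, 0.1735, 0.096]
ee_rot: [1.1, 1.275, -1.101]
wrist_force: [0.3, -0.4, -0.2]
width: 0.419
```

```bash
python3 go.py .4946 .1737 .0968 8.3; python3 snap.py w22
```

```text
[-0.03   0.008 -0.005] [0.11 0.01 0.04]
24.4167 [0.4944 0.1735 0.096 ] -31.0 [ 0.27 -0.38 -0.17] 0.419
```

View pics/w22.png

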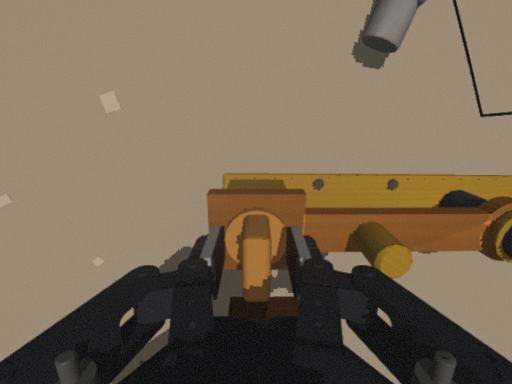

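Released; the peg stayed. Lift straight up and away, then check.

Call:
servo_tool --targets '[-0.4,0,0,0,0,0,36,-1.0,0,0,0,0,0,36,-2.0,0,0,0,0,0,36,-3.2,0,0,0,0,0,36,-4.4,0,0,0,0,0,36]'

```text
clock: 24.88
tool_pos: [0.4942, 0.1739, 0.208]
ee_rot: [1.1, 1.276, -1.1]
wrist_force: [1.0, 0.1, 0.4]
width: 0.417
```

Call:
servo_tool --targets '[-0.5,0,0.8,0,0,0,36,-1,0,1.6,0,0,0,36,-1,0,2.2,0,0,0,36,-1,0,2.2,0,0,0,36]'

```text
clock: 25.22
tool_pos: [0.5038, 0.116, 0.2326]
ee_rot: [1.103, 1.271, -1.103]
wrist_force: [-0.1, 0.2, -0.7]
width: 0.424
```

```bash
python3 snap.py w23; python3 - <<'E'
import cv2
from plant import arm
from h import *
im=cv2.imread("pics/w23.png");cv2.imwrite("pics/w23c.png",cv2.resize(im[60:260,120:400],None,fx=2.8,fy=2.8,interpolation=cv2.INTER_CUBIC))
im=arm.read_camera("scene");cv2.imwrite("pics/s23f.png",im);cv2.imwrite("pics/s23.png",cv2.resize(im[120:245,265:395],None,fx=4.7,fy=4.7,interpolation=cv2.INTER_CUBIC))
print(arm.read_state()['tool_pos'],arm.read_state()['ee_rot'])
E
```

```text
[0.5026721  0.11912228 0.23178028] [ 1.10135565  1.27418168 -1.101073  ]
```

View pics/w23c.png

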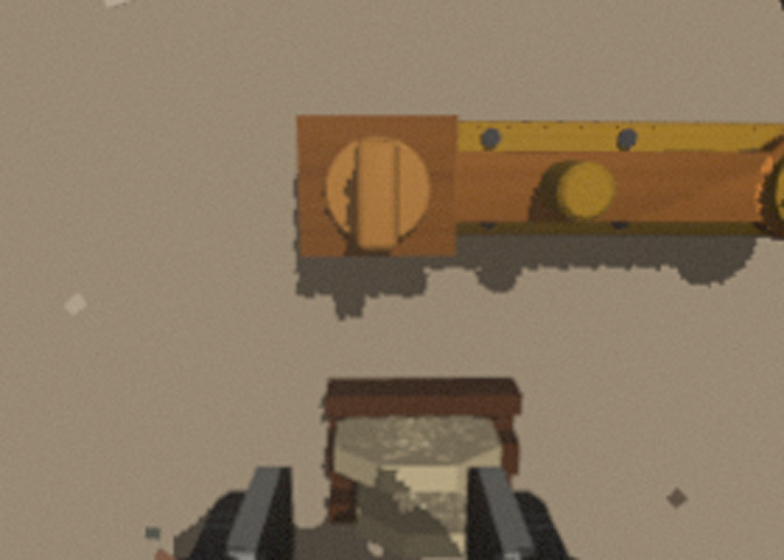

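View pics/s23.png

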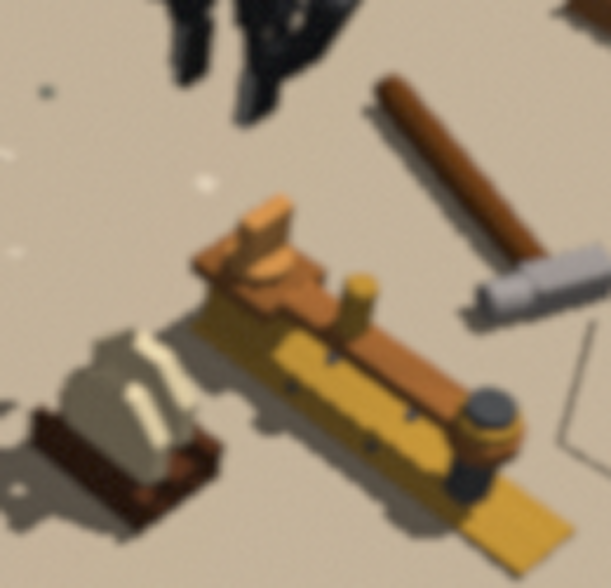

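View pics/s23f.png

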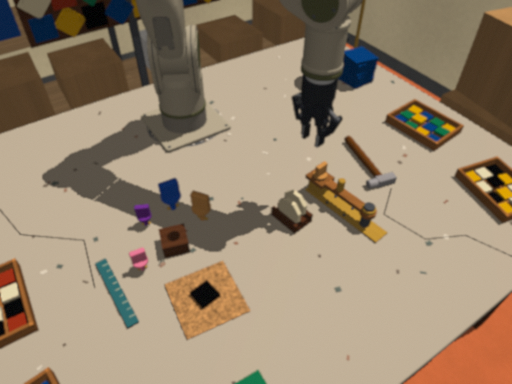

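```bash
python3 - <<'E'
from plant import arm
print(arm.read_state()['wrist_force']); print(arm.hand_in()); print(arm.read_state()['clock'])
E
```

```text
[-0.0679835   1.01516649 -0.26070765]
the job is handed in; nothing more can be done
None
the job is handed in; nothing more can be done
```

The job is done and handed in at about 25 s of the 72 s allowed; no verdict was reported. I moved the black tile to the middle of the cork mat. I then swung the gauge arm by its knob until its hole was within about 1 mm of the socket. The peg from the rest went through the arm into the slot, pressed down against the spring, turned 90° and was let go.

- **Peg:** Pushing down, I felt the spring at 3–4 N, a little under the expected 5 N at full press. The peg turned freely. After release it stayed put, and the pictures show it upright with its wing square across the arm. I did not measure its locked height separately.
- **Other things:** The tile lies flat on the mat. The octagons, hammer and rule look unmoved in the last pictures, and the gripper was clear of everything with no contact force.
- **Disagreement found:** The wrist camera's calibration and the reported tool position differed by about 1.5 mm. I corrected for this before inserting the peg.

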